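# Set out and switch on the balcony trolley's evening lights

## Robot

A 6-joint arm with a two-finger parallel gripper is mounted at the origin on the work surface. World frame = base frame: x ahead of the robot, y to its left, z up, the work surface at z = 0. Lengths are in m, angles in rad, forces in N, time in s.
With the tool pointing down it reaches from about 0.275 to 0.825 m from the base axis. Payload 4.9 kg.
Tool frame: the origin (TCP) lies at the very end of the fingers, on their centre line; the grasp point (between the pads) lies 19 mm behind it; z points along the fingers, y is the line along which they close (so a half turn about z gives the same grasp; the last joint's range is limited). The gripper opens to 85 mm and grips with 20 to 120 N. Pads are 22 mm wide; open, the fingers measure 114 mm over their backs; the gripper's body (76 mm by 85 mm) begins 54 mm behind the grasp point. The pads swing forward as they close: fully open they stand 13 mm farther back than shut.
Start: joints at [1.209, 0.326, -0.193, 1.052, 0, 1.437], TCP at [0.124, 0.536, 0.231] pointing down, gripper open.
Joint ranges: [-2.65, 2.65], [-0.97, 1.79], [-1.3, 1.35], [-1.93, 2.1], [-1.47, 1.37], [-3.14, 3.14]. Speed limits (rad/s): [2.57, 2.57, 3.14, 3.14, 3.14, 3.14].

## Interface

Orientations are given as a 3x3 rotation matrix whose columns are the frame's x, y, z axes.
In Python, from station import read_state, optics, r, look_for, outline_of gives the robot as it stands.
- The arm moves only by the tool jog_arm, never from a script. Its argument "deltas" is a list of rows, each an object with "dp": the shift along the tool's x, y, z normalised to -1 to 1, where 1 is 1 m, a list of three; "rotation": the turn, a rotation vector about the tool's x, y, z normalised to -1 to 1, where 1 is pi/2 rad, a list of three; "grip": the opening, from 0 (shut) to 1 (fully open). In form: [{"dp": [x, y, z], "rotation": [rx, ry, rz], "grip": grip}, ...]. A call has 1 to 8 rows; each row is the pose to reach, as a shift and turn from the pose commanded when the call began, along the tool's axes at that moment; what a row does not reach only later rows make up. A row lasts 1/10 s, in which the tool goes at most 50 mm and 8.59 degrees, less where a joint would pass 70% of its speed; a pose out of reach is approached as far as the arm can. A call with a number of a shift or a turn outside -1 to 1 is refused whole. A call with a gripper value outside its range is refused whole. The fingers move at their own pace and stop on an object; "force" is the grip in N (left out, the last holds). Time passes only in rows, so rows that repeat a pose let the fingers close. It gives the time, the measured TCP pose, the force, the opening and the grip force at its end, in the units of the state.
- read_state(): the state, without advancing time (a new reading comes with each control period).
- optics.camera(name): name is "side" or "top" or "wrist"; returns the picture (400x640x3 uint8, red, green, blue); there is no depth.
- optics.calibration(name): a dict with "intrinsics" (3x3 intrinsics, pixels), "R" (3x3) and "t" (3): a world point X has camera coordinates R X + t; the wrist camera has in their place "mount" (4x4, takes a point from camera to tool coordinates, whose origin is the TCP and whose axes are the flange's). Camera axes: x right, y down, z forward; pixel columns grow to the right and rows downward; lengths in m; the calibration is good to about 2 mm. The wrist camera is an equidistant fisheye: a pixel r from the principal point sees the ray r / f radians off the axis. A picture is of the moment at which its call begins: read the wrist's pose just before it. calibration takes no time and is no camera call.
- r.finish_job(): hands the job in; it is judged then, once.
Trained networks look in the newest picture that a camera, given by its name, has taken for a name from the list of things; names that differ only in an ending like _2 or _b are one class to them, and where a whole thing is asked for, a point or a joint stands for the part that bears it (a point fixed in the world has none). Each returns a list of dicts, best first, with "conf" (0 to 1); they miss things now and then, are a little off and sometimes report something else, mostly with a low value. They report only what shows in the picture. A call takes as long as a camera call. They do not tell look-alikes from the thing itself.
- look_for(camera, name): "point" ([column, row] in pixels, amid what is visible of it).
- outline_of(camera, name): "region" (400x640 bool, what is visible of it) and "point" ([column, row] in pixels, amid what is visible of it).
The state is a dict: "time_s": time; "joints": joint angles; "qvel": joint speeds; "joint_efforts": joint torques, N m; "position": TCP position; "orientation": TCP orientation; "force": force on the tool from outside, world axes, zero at the start; "torque": the same for the moment, N m; "width": finger opening in m; "gripper_force": force on a finger pad.
Only numpy, scipy, OpenCV 4.12 (cv2) and the standard library are available. Lean on these libraries where they do the work, as an engineer would, in place of code of your own. Each camera call takes 0.05 s, during which the arm holds its last target. There are 200 camera calls.

## Task

Get the drinks trolley's evening lights ready: drop every LED tealight upright into a well of its own shape in the candle board, right down to the floor of the well, and move every clip lamp from the wooden caddy onto the white tray's long rim on the robot's right, upright and pushed well down, with its lens facing in over the candles. When all of them are in place, press power (large round key), then candle mode (square key), then timer (long bar key) on the light switch, one at a time and right down each, never the small round all-off key. Leave the jigger, sugar pot, shaker tin, bitters bottle and castor knob where they stand.

Things in the scene. Friction and masses are not known exactly. Their poses are not given: they have to be found in the camera images.
- white_tray: fixed white tray, 270 (x) by 210 (y) mm, with a straight upright rim 5 mm thick, its top 36 mm above the trolley top (z = 0), its floor 4 mm up. Origin: centre of its underside. The rim for the lamps is the long one on its -y side (the robot's right): middle plane at tray y = -102.5 mm, usable for x from -110 to 110 mm, bare wall 32 mm deep inside, 36 mm outside
- candle_board: fixed wooden board 200 (x) by 126 (y) by 18 mm in the tray, axes parallel to it, origin centre of its underside at tray (0, 20, 4) mm; top 22 mm above the trolley top. Wells 9 mm deep, flat floors, 2 mm chamfer: round, 43 mm across, at x = -64, 0, 64 mm, y = 32 mm; square, 39 mm with sides along x and y, at x = -32, 32 mm, y = -32 mm
- round_light0: loose round LED tealight, 40 mm across and 24 mm tall with a flame stub (12 mm across) on top up to 39 mm; 24 to 40 g; origin centre of its underside. Starts on the trolley top left of the tray; may be absent
- round_light1: loose round LED tealight, 40 mm across and 24 mm tall with a flame stub (12 mm across) on top up to 39 mm; 24 to 40 g; origin centre of its underside. Starts on the trolley top left of the tray; may be absent
- round_light2: loose round LED tealight, 40 mm across and 24 mm tall with a flame stub (12 mm across) on top up to 39 mm; 24 to 40 g; origin centre of its underside. Starts on the trolley top left of the tray; may be absent
- square_light0: loose square LED tealight, 36 x 36 mm (sides along its x and y) and 24 mm tall with a flame stub (12 mm across) on top up to 39 mm; 24 to 40 g; origin centre of its underside. Starts on the trolley top left of the tray; may be absent
- square_light1: loose square LED tealight, 36 x 36 mm (sides along its x and y) and 24 mm tall with a flame stub (12 mm across) on top up to 39 mm; 24 to 40 g; origin centre of its underside. Starts on the trolley top left of the tray; may be absent
- clip_lamp0: loose grey spring clip lamp, 50 g, like a clothes peg, parked jaws-down on the 5 mm wall of a fixed wooden caddy (210 x 90 x 50 mm high) right of the tray, facing in or out. Origin on the hinge pin (7 mm thick, along its y), 53.5 mm up when parked; z up from jaws to tails, x from the lens half to the other; this frame is the lens half's (leans 0.3 rad while squeezed). May be absent
- clip_lamp1: loose grey spring clip lamp, 50 g, like a clothes peg, parked jaws-down on the 5 mm wall of a fixed wooden caddy (210 x 90 x 50 mm high) right of the tray, facing in or out. Origin on the hinge pin (7 mm thick, along its y), 53.5 mm up when parked; z up from jaws to tails, x from the lens half to the other; this frame is the lens half's (leans 0.3 rad while squeezed). May be absent
- clip_lamp2: loose grey spring clip lamp, 50 g, like a clothes peg, parked jaws-down on the 5 mm wall of a fixed wooden caddy (210 x 90 x 50 mm high) right of the tray, facing in or out. Origin on the hinge pin (7 mm thick, along its y), 53.5 mm up when parked; z up from jaws to tails, x from the lens half to the other; this frame is the lens half's (leans 0.3 rad while squeezed). May be absent
- clip_lamp0_jaw (a joint): jaws of clip_lamp0: 0 gripping a 5 mm edge, -0.15 shut on nothing, 0.6 rad squeezed open; sprung shut, about 5 N at the pads. All lamps: jaws 26 mm wide (y), 30 mm below the pin, pads on the lowest 14 mm; an edge enters until it meets the pin, 3.5 mm below the origin. Lens 20 mm across, stands out to 18.5 mm on the -x side, 11 mm below the pin
- clip_lamp1_jaw (a joint): jaws of clip_lamp1: 0 gripping a 5 mm edge, -0.15 shut on nothing, 0.6 rad squeezed open; sprung shut, about 5 N at the pads. All lamps: two flat tails, 24 mm wide (y), flare up to 42 mm above the pin, 44 mm over their outsides at the top; squeezed along x (about 8 N) to their stop they are upright, parallel, 18 mm over their outsides, and the jaws gape 14 to 22 mm along the pads
- clip_lamp2_jaw (a joint): jaws of clip_lamp2: 0 gripping a 5 mm edge, -0.15 shut on nothing, 0.6 rad squeezed open; sprung shut, about 5 N at the pads. Sizes as given for the other two lamps
- switch_pad: fixed grey tabletop light switch, 100 x 100 mm, 20 mm high (face 21.5 mm up), origin centre of its underside, with four white sprung keys, tops 32 mm up, 47 mm apart in a square (places in this body's frame given with each key). Each travels 5 mm, takes about 5 N to press right down and springs back up
- key_power (a joint): travel (m), 0 up, 0.005 fully down, of the power key (large round, 31 mm across), at pad x = 23.5, y = 23.5 mm
- key_candle (a joint): travel (m), 0 up, 0.005 fully down, of the candle-mode key (square, 24 mm), at pad x = 23.5, y = -23.5 mm
- key_timer (a joint): travel (m), 0 up, 0.005 fully down, of the timer key (long bar, 13 x 34 mm), at pad x = -23.5, y = 23.5 mm
- key_off (a joint): travel (m), 0 up, 0.005 fully down, of the all-off key (small round, 16 mm), at pad x = -23.5, y = -23.5 mm; not to be pressed
- jigger: double-ended steel jigger, 44 mm across, 88 mm tall, standing among the tealights; bystander, leave it where it is; origin centre of its underside
- sugar_pot: lidded ceramic sugar pot, 92 mm across, 108 mm tall; bystander, leave it where it is; origin centre of its underside
- shaker_tin: clear shaker tin, 92 mm across, 170 mm tall; bystander, leave it where it is; origin centre of its underside
- castor_knob: black twist-lock castor knob, 46 mm across, with a stud up to 34 mm; bystander, leave it where it is; origin centre of its underside
- bitters: small amber bitters bottle, 48 mm across, 115 mm tall; bystander, leave it where it is; origin centre of its underside
Things that resemble listed ones, but are neither listed nor needed, are in the scene too. What is shaped like the round_light2 but blue or turquoise is not meant. What is shaped like the square_light0 but green is not meant.

How it is judged:
By the outcome, as a careful person would: the job done as asked, in the order asked, and still so for the second after the job is handed in, with the robot touching nothing.
Of round_light0, round_light1, round_light2, square_light0, square_light1 only 3 to 4 are there at a start; the rules pass over those that are not, and their reading is None.
Of clip_lamp0, clip_lamp1, clip_lamp2 only 2 to 3 are there at a start; the rules pass over those that are not, and their reading is None.
At some moment in a run one of round_light0, round_light1, round_light2, square_light0, square_light1 may be knocked a few centimetres aside while the robot is not near it.
It also fails if it takes over 210 s, if anything falls off the work surface, if the arm or the gripper's body presses on something with over 40 N, if the wrist force passes 120 N, or if a joint passes its speed limit or range.

## Working session

There is one attempt and no reset: what is moved stays moved. The work goes in short steps, Python scripts to look and compute and a tool call to move; the robot and the scene stay as the last step left them, time stands still between calls to the robot, and variables do not carry over. Pictures are saved under pics/ and viewed, at most 14 in all, crops included, and the job is handed in when it is done.

Besides the shell and the picture viewer there is one more tool, called after "Request:" by a JSON object that holds its "method" and its "body", one argument or row to a line. jog_arm: Moves the arm, as the interface text tells. Its arguments: {"type":"object","properties":{"deltas":{"type":"array"},"force":{"type":"number"}},"required":["deltas"]}

```bash
ls; mkdir -p pics; python3 - <<'E'
from station import read_state, optics, r, look_for, outline_of
import cv2,numpy as np
s=read_state();print(s['time_s'],s['position'],s['orientation'],s['width'])
for n in ['top','side']:
    c=optics.calibration(n);print(n,c)
    im=optics.camera(n);cv2.imwrite(f'pics/{n}0.png',im[:,:,::-1])
print(optics.calibration('wrist'))
E
```

```text
pics
0.0 [0.12398402 0.53525427 0.23049903] [[-9.74174112e-01  2.25797340e-01 -6.01018824e-04]
 [ 2.25798034e-01  9.74172783e-01 -1.62350174e-03]
 [ 2.18913806e-04 -1.71728223e-03 -9.99998502e-01]] 0.08539017278475225
top {'intrinsics': array([[466.01283216,   0.        , 321.09645106],
       [  0.        , 466.01283216, 203.18478436],
       [  0.        ,   0.        ,   1.        ]]), 'R': array([[-0.02220551, -0.99966689,  0.01315369],
       [-0.98837254,  0.01997125, -0.15073446],
       [ 0.15042155, -0.01634788, -0.98848677]]), 't': array([0.04285907, 0.48982549, 1.23313597])}
side {'intrinsics': array([[415.72551275,   0.        , 315.1483043 ],
       [  0.        , 415.72551275, 197.65731367],
       [  0.        ,   0.        ,   1.        ]]), 'R': array([[-0.92820582, -0.37185169,  0.01265998],
       [-0.19591114,  0.45953463, -0.86628329],
       [ 0.31631121, -0.80656943, -0.49939261]]), 't': array([0.44578699, 0.12215521, 1.01465182])}
{'intrinsics': array([[309.70691629,   0.        , 321.71656329],
       [  0.        , 309.70691629, 203.53691943],
       [  0.        ,   0.        ,   1.        ]]), 'mount': array([[ 6.64766762e-05, -9.63037034e-01, -2.69369017e-01,
         6.86953667e-02],
       [ 9.99999948e-01,  1.48983312e-04, -2.85852379e-04,
        -1.55042825e-04],
       [ 3.15417915e-04, -2.69368984e-01,  9.63036994e-01,
        -1.42469719e-01],
       [ 0.00000000e+00,  0.00000000e+00,  0.00000000e+00,
         1.00000000e+00]])}
```

View pics/top0.png

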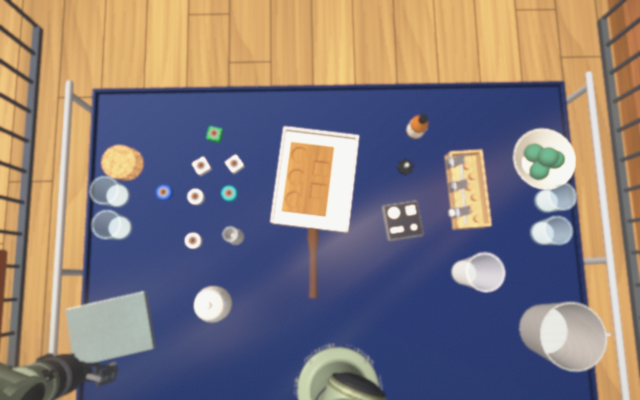

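View pics/side0.png

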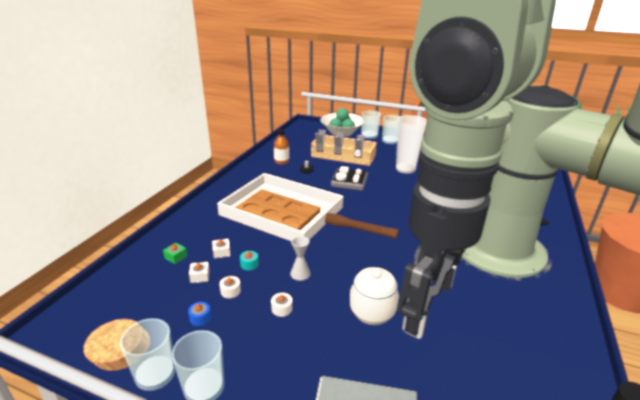

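```bash
cat > h.py <<'E'
from station import read_state, optics, r, look_for, outline_of
import cv2,numpy as np
from scipy.spatial.transform import Rotation as Ro
def ray(cam,px,st=None):
    c=optics.calibration(cam);K=c['intrinsics'];px=np.atleast_2d(np.asarray(px,float))
    d=(px-K[:2,2])/[K[0,0],K[1,1]]
    if cam!='wrist':
        d=np.c_[d,np.ones(len(d))]@c['R'];return -c['R'].T@c['t'],d
    th=np.linalg.norm(d,axis=1,keepdims=True);s=np.sin(th)/np.maximum(th,1e-9)
    d=np.c_[d*s,np.cos(th)];M=c['mount'];R=np.array(st['orientation']);p=np.array(st['position'])
    return p+R@M[:3,3], d@(R@M[:3,:3]).T
def at_z(cam,px,z,st=None):
    o,d=ray(cam,px,st);return o+d*((z-o[2])/d[:,2])[:,None]
def proj(cam,X,st=None):
    c=optics.calibration(cam);K=c['intrinsics'];X=np.atleast_2d(np.asarray(X,float))
    if cam!='wrist':
        q=X@c['R'].T+c['t'];return q[:,:2]/q[:,2:]*K[0,0]+K[:2,2]
    M=c['mount'];R=np.array(st['orientation']);p=np.array(st['position'])
    q=((X-p)@R-M[:3,3])@M[:3,:3]
    rr=np.linalg.norm(q[:,:2],axis=1,keepdims=True);th=np.arctan2(rr,q[:,2:])
    return q[:,:2]/rr*th*K[0,0]+K[:2,2]
def snap(cam,name=None):
    st=read_state();im=optics.camera(cam)[:,:,::-1].copy()
    if name: cv2.imwrite('pics/'+name+'.png',im)
    return st,im
def delta(p,yaw=None,st=None,R0=None):
    "dp & rotation (normalised) to reach world p, tool down, with tool y axis at world angle yaw"
    st=st or read_state();R=np.array(st['orientation']) if R0 is None else R0
    dp=R.T@(np.array(p)-np.array(st['position']))
    rv=np.zeros(3)
    if yaw is not None:
        y=np.array([np.cos(yaw),np.sin(yaw),0]);z=np.array([0,0,-1.]);x=np.cross(y,z)
        rv=Ro.from_matrix(R.T@np.c_[x,y,z]).as_rotvec()/(np.pi/2)
    return np.round(dp,4),np.round(rv,4)
E
python3 - <<'E'
from h import *
st,im=snap('top')
for n in ['white_tray','candle_board','round_light0','square_light0','clip_lamp0','switch_pad','jigger','sugar_pot','shaker_tin','bitters','castor_knob']:
    for o in outline_of('top',n)[:8]:
        if o['conf']<.3: continue
        p=np.array(o['point']);m=o['region'].astype(np.uint8)
        rc=cv2.minAreaRect(cv2.findNonZero(m));col=im[int(p[1]),int(p[0])]
        print(n,round(o['conf'],2),p.round(1),'w',at_z('top',p,0.02)[0].round(3),[np.round(x,1) for x in rc],col)
big=cv2.resize(im[130:250,360:520],None,fx=5,fy=5,interpolation=cv2.INTER_CUBIC);cv2.imwrite('pics/c1.png',big)
E
```

```text
white_tray 0.85 [315.2 180. ] w [0.559 0.047 0.02 ] [array([315.4, 179.4]), array([77.7, 97.6]), np.float64(7.3)] [ 93 162 225]
candle_board 0.84 [311.3 178.4] w [0.564 0.058 0.02 ] [array([308., 179.]), array([45.6, 71.6]), np.float64(7.6)] [ 91 157 220]
round_light0 0.74 [163.  191.2] w [0.535 0.468 0.02 ] [array([165.5, 193. ]), array([16.3, 13.4]), np.float64(45.0)] [ 62 100 157]
round_light0 0.6 [229.9 197.4] w [0.514 0.283 0.02 ] [array([229.5, 193.5]), array([15.6, 14.1]), np.float64(45.0)] [196 205 155]
round_light0 0.53 [191.  194.7] w [0.524 0.391 0.02 ] [array([196.5, 197.5]), array([15., 15.]), np.float64(90.0)] [206 219 232]
round_light0 0.52 [191.5 242.1] w [0.393 0.387 0.02 ] [array([193.5, 241. ]), array([14., 15.]), np.float64(90.0)] [120 140 180]
square_light0 0.76 [216.2 133.3] w [0.698 0.323 0.02 ] [array([214.3, 134.6]), array([15.8, 15.2]), np.float64(15.9)] [142 154 177]
square_light0 0.63 [200.7 166.6] w [0.603 0.365 0.02 ] [array([201.6, 165.9]), array([14.6, 13.5]), np.float64(59.0)] [ 91 119 170]
square_light0 0.6 [237.  168.8] w [0.595 0.264 0.02 ] [array(
[... 920 characters left out ...]
, array([50.5, 37.8]), np.float64(22.8)] [216 211 216]
bitters 0.95 [414.3 127.7] w [ 0.705 -0.237  0.02 ] [array([418. , 126.5]), array([17.7, 26.2]), np.float64(45.0)] [ 61 129 211]
bitters 0.51 [393.3 212.6] w [ 0.463 -0.166  0.02 ] [array([393.5, 213. ]), array([10., 11.]), np.float64(90.0)] [245 246 247]
castor_knob 0.54 [452.1 188.2] w [ 0.528 -0.334  0.02 ] [array([451., 186.]), array([12.,  6.]), np.float64(90.0)] [136 140 153]
castor_knob 0.49 [483.6 271.5] w [ 0.297 -0.405  0.02 ] [array([479.1, 274.4]), array([39. , 50.1]), np.float64(69.8)] [212 206 212]
castor_knob 0.46 [408.  167.5] w [ 0.589 -0.213  0.02 ] [array([405. , 166.5]), array([15., 14.]), np.float64(90.0)] [95 98 99]
```

View pics/c1.png

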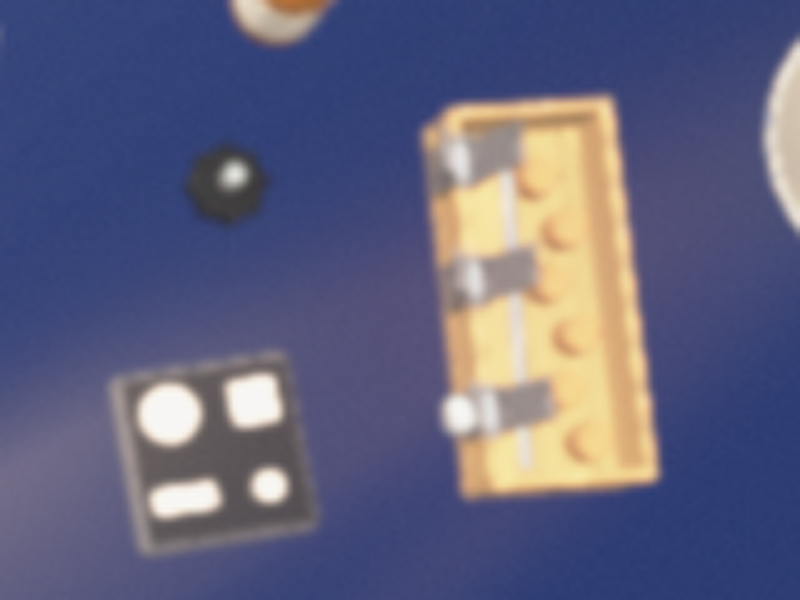

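```bash
python3 - <<'E'
from h import *
print(delta([.46,.34,.27],np.radians(84)))
E
```

```text
(array([-0.3713, -0.1149, -0.0387]), array([ 0.    ,  0.    , -0.0783]))
```

Request:
{"method": "jog_arm", "body": {
  "deltas": [
    {"dp": [-0.371, -0.115, -0.039], "rotation": [0, 0, -0.078], "grip": 0.7},
    {"dp": [-0.371, -0.115, -0.039], "rotation": [0, 0, -0.078], "grip": 0.7},
    {"dp": [-0.371, -0.115, -0.039], "rotation": [0, 0, -0.078], "grip": 0.7},
    {"dp": [-0.371, -0.115, -0.039], "rotation": [0, 0, -0.078], "grip": 0.7},
    {"dp": [-0.371, -0.115, -0.039], "rotation": [0, 0, -0.078], "grip": 0.7},
    {"dp": [-0.371, -0.115, -0.039], "rotation": [0, 0, -0.078], "grip": 0.7},
    {"dp": [-0.371, -0.115, -0.039], "rotation": [0, 0, -0.078], "grip": 0.7},
    {"dp": [-0.371, -0.115, -0.039], "rotation": [0, 0, -0.078], "grip": 0.7}
  ]
}}

```text
time_s: 1.5
position: [0.462, 0.3383, 0.2707]
orientation: [[-0.994, 0.107, 0.001], [0.107, 0.994, 0.0], [-0.001, 0.0, -1.0]]
force: [0.5, 0.4, -0.2]
width: 0.0597
gripper_force: 0.0
```

Request:
{"method": "jog_arm", "body": {
  "deltas": [
    {"dp": [0, 0, 0], "rotation": [0, 0, 0], "grip": 0.7},
    {"dp": [0, 0, 0], "rotation": [0, 0, 0], "grip": 0.7},
    {"dp": [0, 0, 0], "rotation": [0, 0, 0], "grip": 0.7}
  ]
}}

```text
time_s: 1.8
position: [0.4587, 0.3403, 0.2701]
orientation: [[-0.995, 0.104, -0.001], [0.104, 0.995, -0.0], [0.001, -0.0, -1.0]]
force: [0.3, -0.4, 0.4]
width: 0.0598
gripper_force: 0.0
```

```bash
python3 - <<'E'
from h import *
st,im=snap('wrist','w1');print(st['time_s'],st['position'],st['orientation'],st['width'],st['force'])
for n in ['round_light0','square_light0']:
    for o in outline_of('wrist',n):
        if o['conf']<.3: continue
        m=o['region'].astype(np.uint8);rc=cv2.minAreaRect(cv2.findNonZero(m))
        p=o['point'];print(n,round(o['conf'],2),np.round(p,1),at_z('wrist',p,.012,st)[0].round(4),[np.round(x,1) for x in rc])
E
```

```text
1.8 [0.45868147 0.34031815 0.27006178] [[-9.94544896e-01  1.04304978e-01 -9.59801506e-04]
 [ 1.04305108e-01  9.94545342e-01 -8.59909784e-05]
 [ 9.45596830e-04 -1.85634088e-04 -9.99999536e-01]] 0.059753515492149196 [ 0.27023466 -0.43620277  0.35828108]
round_light0 0.83 [352.4 120.9] [0.3962 0.3862 0.012 ] [array([352., 123.]), array([30., 30.]), np.float64(90.0)]
round_light0 0.82 [354.4 214.6] [0.5217 0.3782 0.012 ] [array([356.5, 213. ]), array([32., 29.]), np.float64(90.0)]
round_light0 0.63 [288.5 225. ] [0.5272 0.2869 0.012 ] [array([289. , 224.5]), array([33., 28.]), np.float64(90.0)]
round_light0 0.6 [416.5 215. ] [0.5319 0.466  0.012 ] [array([417.6, 215.5]), array([29.7, 26.8]), np.float64(58.0)]
square_light0 0.75 [329.  320.8] [0.6948 0.3269 0.012 ] [array([332.2, 322.1]), array([24.9, 25.6]), np.float64(4.8)]
square_light0 0.7 [353.4 268.7] [0.6041 0.3711 0.012 ] [array([349.3, 270.9]), array([30.2, 27.8]), np.float64(53.1)]
square_light0 0.64 [288.7 282.1] [0.6169 0.2742 0.012 ] [array([288. , 278.5]), array([30.4, 29. ]), np.float64(45.0)]
```

View pics/w1.png

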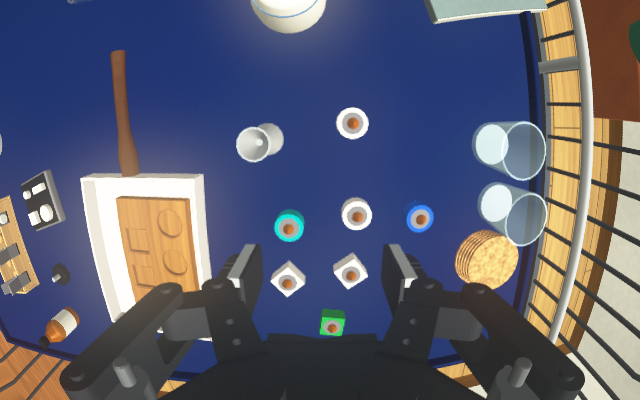

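```bash
cat >> h.py <<'E'
from scipy.optimize import minimize
def lightpts(kind,x,y,yaw=0):
    a=np.linspace(0,2*np.pi,32,endpoint=False);C=np.c_[np.cos(a),np.sin(a)]
    b=.02*C if kind=='r' else .018*np.array([[1,1],[1,-1],[-1,-1],[-1,1]])
    c,s=np.cos(yaw),np.sin(yaw);b=b@np.array([[c,s],[-s,c]])
    P=[np.c_[b,np.full(len(b),z)] for z in(0,.024)]+[np.c_[.006*C,np.full(32,z)] for z in(.024,.039)]
    return np.vstack(P)+[x,y,0]
def fitlight(kind,im,st,x0,y0,yaw0=0,z=0,cam='wrist'):
    S=4
    c=proj(cam,[[x0,y0,.012+z]],st)[0];o=(c-32).astype(int)
    I=im[o[1]:o[1]+64,o[0]:o[0]+64].astype(int)
    I=cv2.resize(I.astype(np.uint8),None,fx=S,fy=S,interpolation=cv2.INTER_LINEAR).astype(int)
    m=((I[:,:,2]>.72*I[:,:,0])&(I.max(2)>70)).astype(np.uint8)
    n,l,stt,cen=cv2.connectedComponentsWithStats(m);m=(l==1+np.argmin(np.linalg.norm(cen[1:]-32*S,axis=1)-stt[1:,4]**.5)).astype(np.uint8)
    def cost(v):
        P=proj(cam,lightpts(kind,v[0],v[1],v[2]*20)+[0,0,z],st);h=cv2.convexHull((((P-o+.5)*S-.5)*16).round().astype(np.int32))
        q=np.zeros_like(m);cv2.fillConvexPoly(q,h,1,shift=4);return 1-(q&m).sum()/(q|m).sum()
    best=None
    for y in ([0] if kind=='r' else yaw0+np.radians(np.arange(-40,50,10))):
        s=minimize(cost,[x0,y0,y/20],method='Nelder-Mead',options=dict(initial_simplex=np.array([[x0,y0,y/20],[x0+.005,y0,y/20],[x0,y0+.005,y/20],[x0,y0,y/20+.01]]),xatol=1e-5,fatol=1e-5))
        if best is None or s.fun<best.fun: best=s
    return best.x[:2].round(4),np.degrees(best.x[2]*20).round(1),round(1-best.fun,3)
E
python3 - <<'E'
from h import *
im=cv2.imread('pics/w1.png');st=read_state()
for k,p in [('r',(352,123)),('r',(357,213)),('s',(349,271)),('s',(288,279))]:
    g=at_z('wrist',p,.015,st)[0];print(k,g.round(3),fitlight(k,im,st,g[0],g[1]))
E
```

```text
r [0.399 0.386 0.015] (array([0.3982, 0.385 ]), np.float64(4.9), np.float64(0.967))
r [0.519 0.382 0.015] (array([0.5198, 0.3809]), np.float64(9.3), np.float64(0.978))
s [0.606 0.365 0.015] (array([0.6066, 0.3666]), np.float64(30.5), np.float64(0.973))
s [0.61  0.275 0.015] (array([0.6106, 0.2744]), np.float64(35.4), np.float64(0.978))
```

Request:
{"method": "jog_arm", "body": {
  "deltas": [
    {"dp": [0.051, -0.245, -0.01], "rotation": [0, 0, 0], "grip": 0.7},
    {"dp": [0.051, -0.245, -0.01], "rotation": [0, 0, 0], "grip": 0.7},
    {"dp": [0.051, -0.487, -0.01], "rotation": [0, 0, 0], "grip": 0.7},
    {"dp": [0.051, -0.487, -0.01], "rotation": [0, 0, 0], "grip": 0.7},
    {"dp": [0.051, -0.487, -0.01], "rotation": [0, 0, 0], "grip": 0.7},
    {"dp": [0.051, -0.487, -0.01], "rotation": [0, 0, 0], "grip": 0.7},
    {"dp": [0.051, -0.487, -0.01], "rotation": [0, 0, 0], "grip": 0.7},
    {"dp": [0.051, -0.487, -0.01], "rotation": [0, 0, 0], "grip": 0.7}
  ]
}}

```text
time_s: 2.75
position: [0.3734, -0.0509, 0.2793]
orientation: [[-0.995, 0.103, 0.001], [0.103, 0.995, -0.0], [-0.001, -0.0, -1.0]]
force: [1.4, -0.4, -0.2]
width: 0.0595
gripper_force: 0.0
```

Request:
{"method": "jog_arm", "body": {
  "deltas": [
    {"dp": [0, -0.08, 0], "rotation": [0, 0, 0], "grip": 0.7},
    {"dp": [0, -0.08, 0], "rotation": [0, 0, 0], "grip": 0.7},
    {"dp": [0, -0.08, 0], "rotation": [0, 0, 0], "grip": 0.7},
    {"dp": [0, -0.08, 0], "rotation": [0, 0, 0], "grip": 0.7},
    {"dp": [0, -0.08, 0], "rotation": [0, 0, 0], "grip": 0.7}
  ]
}}

```text
time_s: 3.25
position: [0.3658, -0.1283, 0.2789]
orientation: [[-0.995, 0.103, -0.0], [0.103, 0.995, 0.0], [0.0, 0.0, -1.0]]
force: [-0.3, -0.3, 0.7]
width: 0.0599
gripper_force: 0.0
```

```bash
python3 - <<'E'
from h import *
import pickle
st,im=snap('wrist','w2');pickle.dump(st,open('w2.pkl','wb'));print(st['time_s'],st['position'])
E
```

```text
3.25 [ 0.36583663 -0.12831988  0.27888336]
```

View pics/w2.png

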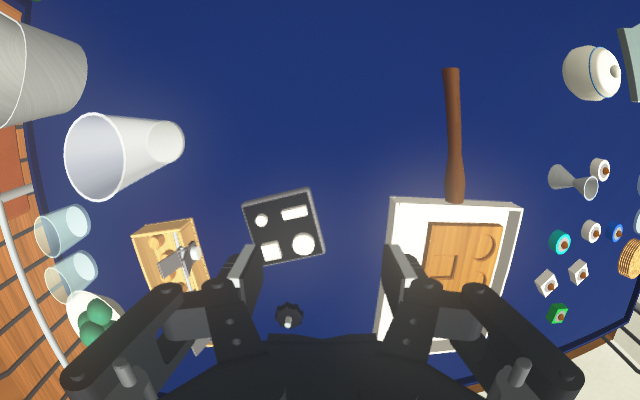

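Request:
{"method": "jog_arm", "body": {
  "deltas": [
    {"dp": [-0.278, -0.124, -0.01], "rotation": [0, 0, 0], "grip": 0.7},
    {"dp": [-0.278, -0.124, -0.01], "rotation": [0, 0, 0], "grip": 0.7},
    {"dp": [-0.278, -0.124, -0.01], "rotation": [0, 0, 0], "grip": 0.7},
    {"dp": [-0.278, -0.124, -0.01], "rotation": [0, 0, 0], "grip": 0.7},
    {"dp": [-0.278, -0.124, -0.01], "rotation": [0, 0, 0], "grip": 0.7},
    {"dp": [-0.278, -0.124, -0.01], "rotation": [0, 0, 0], "grip": 0.7},
    {"dp": [-0.278, -0.124, -0.01], "rotation": [0, 0, 0], "grip": 0.7},
    {"dp": [-0.278, -0.124, -0.01], "rotation": [0, 0, 0], "grip": 0.7}
  ]
}}

```text
time_s: 4.1
position: [0.6304, -0.2807, 0.2865]
orientation: [[-0.995, 0.103, -0.003], [0.103, 0.995, 0.002], [0.003, 0.001, -1.0]]
force: [-0.1, 1.1, -0.4]
width: 0.0598
gripper_force: 0.0
```

Request:
{"method": "jog_arm", "body": {
  "deltas": [
    {"dp": [0, 0, 0], "rotation": [0, 0, 0], "grip": 0.7},
    {"dp": [0, 0, 0], "rotation": [0, 0, 0], "grip": 0.7}
  ]
}}

```text
time_s: 4.3
position: [0.6286, -0.2807, 0.2901]
orientation: [[-0.995, 0.104, 0.0], [0.104, 0.995, -0.0], [-0.001, -0.0, -1.0]]
force: [0.8, -0.3, -1.3]
width: 0.0594
gripper_force: 0.0
```

```bash
python3 - <<'E'
from h import *
import pickle
st,im=snap('wrist','w3');pickle.dump(st,open('w3.pkl','wb'));print(st['time_s'],st['position'])
cv2.imwrite('pics/w3c.png',cv2.resize(im[60:280,200:500],None,fx=2.6,fy=2.6,interpolation=cv2.INTER_CUBIC))
E
```

```text
4.3 [ 0.62858275 -0.28066093  0.29011126]
```

View pics/w3c.png

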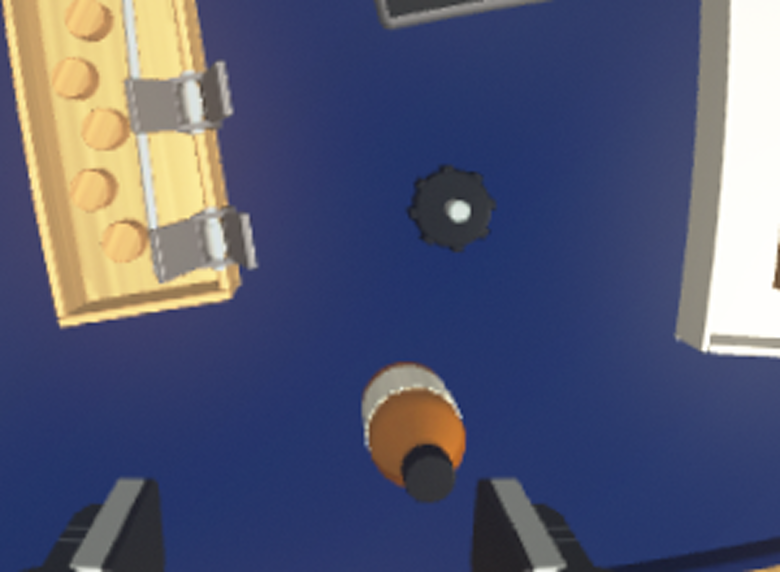

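```bash
python3 - <<'E'
from h import *
im=cv2.imread('pics/w3.png')
cv2.imwrite('pics/w3d.png',cv2.resize(im[0:200,170:320],None,fx=3,fy=3,interpolation=cv2.INTER_CUBIC))
E
```

```text
(no output)
```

View pics/w3d.png

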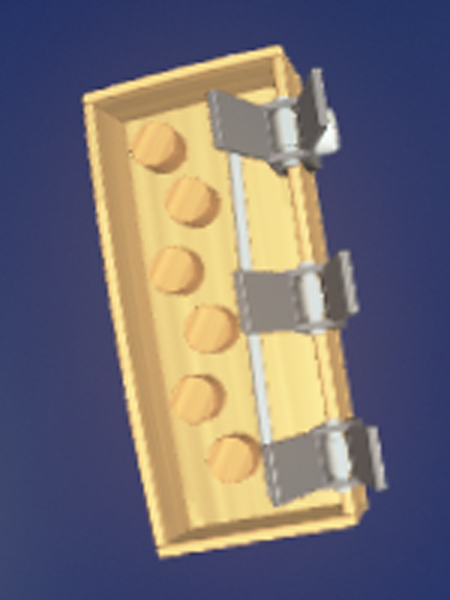

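```bash
python3 - <<'E'
from h import *
import pickle
st=pickle.load(open('w3.pkl','rb'))
f=lambda a:np.array(a,float)/3+[170,0]
C=at_z('wrist',f([(84,98),(280,47),(160,556),(355,522)]),.05,st)[:,:2]
print(C.round(4));print('len',np.linalg.norm(C[2]-C[0]),np.linalg.norm(C[3]-C[1]),'w',np.linalg.norm(C[1]-C[0]),np.linalg.norm(C[3]-C[2]))
d=C[2]+C[3]-C[0]-C[1];yaw=np.arctan2(d[1],d[0]);print('caddy',C.mean(0),np.degrees(yaw))
u=np.array([np.cos(yaw),np.sin(yaw)]);v=np.array([-u[1],u[0]]);c=C.mean(0)
L={'near':[(209,91),(216,142),(318,70),(325,122)],'mid':[(237,270),(245,333),(350,252),(357,312)],'far':[(263,446),(273,505),(376,428),(383,488)]}
for k,a in L.items():
    P=at_z('wrist',f(a),.0955,st)[:,:2];m=P.mean(0);print(k,m.round(4),'caddy frame',((m-c)@u).round(4),((m-c)@v).round(4),np.c_[(P-c)@u,(P-c)@v].round(4).tolist())
# switch from w2
st=pickle.load(open('w2.pkl','rb'))
K=at_z('wrist',[(302.5,244),(271,251),(294,212.5),(261,220)],.032,st)[:,:2];print(K.round(4),K.mean(0),[np.linalg.norm(K[i]-K[j]).round(4) for i,j in[(0,1),(0,2),(1,3),(2,3)]],st['joints'])
E
```

```text
[[ 0.4226 -0.4198]
 [ 0.4179 -0.3319]
 [ 0.6289 -0.4103]
 [ 0.624  -0.3227]]
len 0.20644952565940047 0.20629926036106508 w 0.08803029119263436 0.08772505917254488
caddy [ 0.52336318 -0.37117673] 2.6178663111125906
near [ 0.4575 -0.332 ] caddy frame -0.064 0.0422 [[-0.0749, 0.0217], [-0.0541, 0.0217], [-0.0739, 0.0627], [-0.053, 0.0625]]
mid [ 0.5295 -0.3279] caddy frame 0.0081 0.0429 [[-0.0041, 0.0224], [0.0196, 0.0216], [-0.0027, 0.0642], [0.0195, 0.0633]]
far [ 0.5946 -0.326 ] caddy frame 0.0733 0.0419 [[0.0619, 0.0211], [0.0842, 0.0207], [0.0624, 0.0634], [0.0846, 0.0624]]
[[ 0.4601 -0.1646]
 [ 0.4666 -0.2096]
 [ 0.4142 -0.1702]
 [ 0.4202 -0.2161]] [ 0.4402675  -0.19012516] [np.float64(0.0455), np.float64(0.0462), np.float64(0.0468), np.float64(0.0463)] [-5.28643016e-01 -1.24630763e-02 -4.77757956e-01  1.10578084e+00
  3.65260147e-04 -4.25373576e-01]
```

Request:
{"method": "jog_arm", "body": {
  "deltas": [
    {"dp": [0.034, 0.328, 0], "rotation": [0, 0, 0], "grip": 0.7},
    {"dp": [0.034, 0.328, 0], "rotation": [0, 0, 0], "grip": 0.7},
    {"dp": [0.034, 0.328, 0], "rotation": [0, 0, 0], "grip": 0.7},
    {"dp": [0.034, 0.328, 0], "rotation": [0, 0, 0], "grip": 0.7},
    {"dp": [0.034, 0.328, 0], "rotation": [0, 0, 0], "grip": 0.7},
    {"dp": [0.034, 0.328, 0], "rotation": [0, 0, 0], "grip": 0.7},
    {"dp": [0.034, 0.328, 0], "rotation": [0, 0, 0], "grip": 0.7},
    {"dp": [0.034, 0.328, 0], "rotation": [0, 0, 0], "grip": 0.7}
  ]
}}

```text
time_s: 5.15
position: [0.6287, 0.0521, 0.2905]
orientation: [[-0.995, 0.099, 0.002], [0.099, 0.995, 0.001], [-0.002, 0.001, -1.0]]
force: [0.6, 0.2, 0.6]
width: 0.0598
gripper_force: 0.0
```

Request:
{"method": "jog_arm", "body": {
  "deltas": [
    {"dp": [0, 0, 0], "rotation": [0, 0, 0], "grip": 0.7},
    {"dp": [0, 0, 0], "rotation": [0, 0, 0], "grip": 0.7}
  ]
}}

```text
time_s: 5.35
position: [0.6296, 0.0467, 0.2896]
orientation: [[-0.994, 0.106, 0.001], [0.106, 0.994, -0.0], [-0.001, -0.0, -1.0]]
force: [0.5, -0.2, -0.2]
width: 0.0598
gripper_force: 0.0
```

```bash
python3 - <<'E'
from h import *
import pickle
st,im=snap('wrist','w4');pickle.dump(st,open('w4.pkl','wb'));print(st['time_s'],st['position'])
cv2.imwrite('pics/w4c.png',cv2.resize(im[80:280,230:430],None,fx=3,fy=3,interpolation=cv2.INTER_CUBIC))
E
```

```text
5.35 [0.62964168 0.04674328 0.2896264 ]
```

View pics/w4c.png

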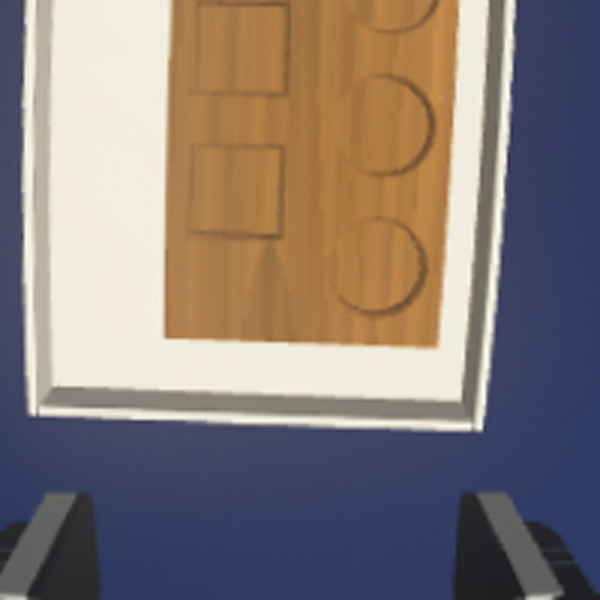

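```bash
cat >> h.py <<'E'
def tr(pose,P):
    x,y,a=pose;P=np.atleast_2d(np.asarray(P,float));c,s=np.cos(a),np.sin(a)
    return np.c_[P[:,0]*c-P[:,1]*s+x,P[:,0]*s+P[:,1]*c+y,P[:,2]]
E
python3 - <<'E'
from h import *
import pickle
from scipy.optimize import least_squares
st=pickle.load(open('w4.pkl','rb'));im=cv2.imread('pics/w4.png')
px=np.array([(30,413),(483,430),(166,338),(438,347),(237,191),(242,48.5)],float)/3+[230,80]
M=np.array([(135,-105,36),(135,105,36),(100,-43,22),(100,83,22),(32,-12,22),(-32,-12,22)])/1e3
f=lambda v:(proj('wrist',tr(v,M),st)-px).ravel()
s=least_squares(f,[.56,.047,-.1]);print(s.x,np.degrees(s.x[2]),f(s.x).reshape(-1,2).round(1).tolist())
v=s.x;pickle.dump(v,open('tray.pkl','wb'))
S=3;o=np.array([220,0]);big=cv2.resize(im[0:260,220:440],None,fx=S,fy=S,interpolation=cv2.INTER_CUBIC)
def dr(P,col,cl=True):
    q=((proj('wrist',tr(v,np.array(P)/1e3),st)-o+.5)*S).round().astype(np.int32);cv2.polylines(big,[q],cl,col,1)
def rect(x0,x1,y0,y1,z): 
    t=np.linspace(0,1,20);return [(x0+(x1-x0)*a,y0,z) for a in t]+[(x1,y0+(y1-y0)*a,z) for a in t]+[(x1+(x0-x1)*a,y1,z) for a in t]+[(x0,y1+(y0-y1)*a,z) for a in t]
dr(rect(-135,135,-105,105,36),(0,0,255));dr(rect(-100,100,-43,83,22),(255,0,0))
for x in(-32,32): dr(rect(x-19.5,x+19.5,-31.5,7.5,22),(0,255,0))
t=np.linspace(0,2*np.pi,40)
for x in(-64,0,64): dr(np.c_[x+21.5*np.cos(t),52+21.5*np.sin(t),0*t+22],(0,255,0))
cv2.imwrite('pics/ov.png',big[:600])
E
```

```text
[ 0.56200305  0.04996776 -0.1432266 ] -8.206279633434505 [[-0.6, 0.6], [0.5, 0.4], [-0.4, -0.1], [0.5, 0.3], [-0.0, -0.1], [-0.1, -0.8]]
```

View pics/ov.png

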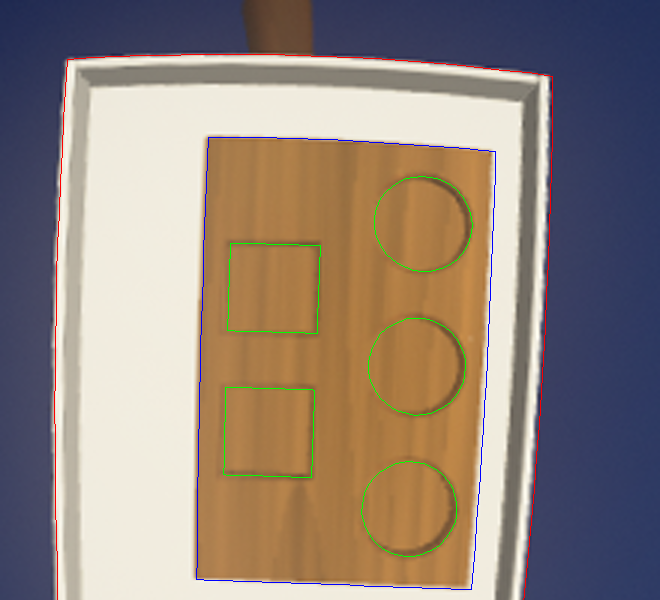

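```bash
cat >> h.py <<'E'
def Rd(yaw):
    y=np.array([np.cos(yaw),np.sin(yaw),0]);z=np.array([0,0,-1.]);return np.c_[np.cross(y,z),y,z]
def chain(wps,st=None):
    "wps: list of (x,y,z,yawdeg); prints delta of each from the previous"
    st=st or read_state();p=np.array(st['position']);R=np.array(st['orientation'])
    for w in wps:
        q=np.array(w[:3]);Q=Rd(np.radians(w[3]))
        print(w,'dp',(R.T@(q-p)).round(4),'rot',(Ro.from_matrix(R.T@Q).as_rotvec()/(np.pi/2)).round(4));p,R=q,Q
import pickle
tray=pickle.load(open('tray.pkl','rb'))
def T(x,y,z): return tuple(tr(tray,[[x/1e3,y/1e3,z]])[0].round(4))
E
python3 - <<'E'
from h import *
a=(.5198,.3809)
chain([(*a,.1,81.8),(*a,.008,81.8),(*a,.11,81.8),(*T(64,52,.09),81.8),(*T(64,52,.024),81.8),(*T(64,52,.13),81.8)])
E
```

```text
(0.5198, 0.3809, 0.1, 81.8) dp [0.1452 0.3209 0.1893] rot [-0.0001  0.0005  0.0231]
(0.5198, 0.3809, 0.008, 81.8) dp [0.    0.    0.092] rot [0. 0. 0.]
(0.5198, 0.3809, 0.11, 81.8) dp [ 0.     0.    -0.102] rot [0. 0. 0.]
(np.float64(0.6328), np.float64(0.0923), np.float64(0.09), 81.8) dp [-0.153  -0.2695  0.02  ] rot [0. 0. 0.]
(np.float64(0.6328), np.float64(0.0923), np.float64(0.024), 81.8) dp [0.    0.    0.066] rot [0. 0. 0.]
(np.float64(0.6328), np.float64(0.0923), np.float64(0.13), 81.8) dp [ 0.     0.    -0.106] rot [0. 0. 0.]
```

Request:
{"method": "jog_arm", "body": {
  "deltas": [
    {"dp": [0.145, 0.321, 0.189], "rotation": [0, 0, 0.023], "grip": 0.65},
    {"dp": [0.145, 0.321, 0.189], "rotation": [0, 0, 0.023], "grip": 0.65},
    {"dp": [0.145, 0.321, 0.189], "rotation": [0, 0, 0.023], "grip": 0.65},
    {"dp": [0.145, 0.321, 0.189], "rotation": [0, 0, 0.023], "grip": 0.65},
    {"dp": [0.145, 0.321, 0.189], "rotation": [0, 0, 0.023], "grip": 0.65},
    {"dp": [0.145, 0.321, 0.189], "rotation": [0, 0, 0.023], "grip": 0.65},
    {"dp": [0.145, 0.321, 0.189], "rotation": [0, 0, 0.023], "grip": 0.65},
    {"dp": [0.145, 0.321, 0.189], "rotation": [0, 0, 0.023], "grip": 0.65}
  ]
}}

```text
time_s: 6.2
position: [0.5198, 0.3823, 0.0991]
orientation: [[-0.99, 0.143, 0.001], [0.143, 0.99, 0.0], [-0.001, 0.0, -1.0]]
force: [1.3, -0.3, 0.3]
width: 0.0554
gripper_force: 0.0
```

Request:
{"method": "jog_arm", "body": {
  "deltas": [
    {"dp": [0, 0, 0], "rotation": [0, 0, 0], "grip": 0.65},
    {"dp": [0, 0, 0], "rotation": [0, 0, 0], "grip": 0.65},
    {"dp": [0, 0, 0], "rotation": [0, 0, 0], "grip": 0.65}
  ]
}}

```text
time_s: 6.5
position: [0.5208, 0.3808, 0.1006]
orientation: [[-0.99, 0.143, 0.001], [0.143, 0.99, 0.0], [-0.001, 0.0, -1.0]]
force: [0.3, -0.1, -0.2]
width: 0.0556
gripper_force: 0.0
```

```bash
python3 - <<'E'
from h import *
st,im=snap('wrist','w5');print(st['position'])
for k,a in [('r',(.5198,.3809)),('r',(.3982,.385))]: print(fitlight(k,im,st,*a))
chain([(.5198,.3809,.008,81.8)],st)
E
```

```text
[0.52084458 0.38075899 0.10060468]
(array([0.5196, 0.3803]), np.float64(-2.0), np.float64(0.984))
(array([0.3984, 0.3846]), np.float64(2.7), np.float64(0.985))
(0.5198, 0.3809, 0.008, 81.8) dp [ 0.0012 -0.      0.0926] rot [ 0.0001  0.0007 -0.0003]
```

Position confirmed to under 1 mm. Descend and grip.

Request:
{"method": "jog_arm", "body": {
  "deltas": [
    {"dp": [0.001, -0.001, 0.05], "rotation": [0, 0, 0], "grip": 0.65},
    {"dp": [0.001, -0.001, 0.092], "rotation": [0, 0, 0], "grip": 0.65},
    {"dp": [0.001, -0.001, 0.092], "rotation": [0, 0, 0], "grip": 0.65},
    {"dp": [0.001, -0.001, 0.092], "rotation": [0, 0, 0], "grip": 0.4},
    {"dp": [0.001, -0.001, 0.092], "rotation": [0, 0, 0], "grip": 0.3},
    {"dp": [0.001, -0.001, 0.092], "rotation": [0, 0, 0], "grip": 0.3},
    {"dp": [0.001, -0.001, 0.092], "rotation": [0, 0, 0], "grip": 0.3}
  ],
  "force": 30
}}

```text
time_s: 7.25
position: [0.5198, 0.3819, 0.01]
orientation: [[-0.99, 0.141, 0.003], [0.141, 0.99, 0.002], [-0.003, 0.002, -1.0]]
force: [-0.3, -0.3, 0.2]
width: 0.0385
gripper_force: 30.3
```

Request:
{"method": "jog_arm", "body": {
  "deltas": [
    {"dp": [0, 0, -0.05], "rotation": [0, 0, 0], "grip": 0.3},
    {"dp": [0, 0, -0.1], "rotation": [0, 0, 0], "grip": 0.3},
    {"dp": [0, 0, -0.1], "rotation": [0, 0, 0], "grip": 0.3}
  ]
}}

```text
time_s: 7.55
position: [0.5232, 0.3842, 0.1167]
orientation: [[-0.99, 0.141, 0.012], [0.141, 0.99, 0.007], [-0.011, 0.009, -1.0]]
force: [0.8, 1.2, 0.9]
width: 0.0385
gripper_force: 30.5
```

Request:
{"method": "jog_arm", "body": {
  "deltas": [
    {"dp": [-0.153, -0.27, 0.01], "rotation": [0, 0, 0], "grip": 0.3},
    {"dp": [-0.153, -0.27, 0.01], "rotation": [0, 0, 0], "grip": 0.3},
    {"dp": [-0.153, -0.27, 0.01], "rotation": [0, 0, 0], "grip": 0.3},
    {"dp": [-0.153, -0.27, 0.01], "rotation": [0, 0, 0], "grip": 0.3},
    {"dp": [-0.153, -0.27, 0.01], "rotation": [0, 0, 0], "grip": 0.3},
    {"dp": [-0.153, -0.27, 0.01], "rotation": [0, 0, 0], "grip": 0.3},
    {"dp": [-0.153, -0.27, 0.01], "rotation": [0, 0, 0], "grip": 0.3},
    {"dp": [-0.153, -0.27, 0.01], "rotation": [0, 0, 0], "grip": 0.3}
  ]
}}

```text
time_s: 8.35
position: [0.6326, 0.0904, 0.0982]
orientation: [[-0.99, 0.144, 0.001], [0.144, 0.99, 0.0], [-0.001, 0.0, -1.0]]
force: [-0.0, 0.3, -0.1]
width: 0.0388
gripper_force: 30.6
```

```bash
python3 - <<'E'
from h import *
st=read_state();print(st['position'],st['width'],st['gripper_force'])
chain([(*T(64,52,.024),81.8)],st)
E
```

```text
[0.63262209 0.09040716 0.09821997] 0.03881827341049785 30.574915409088135
(np.float64(0.6328), np.float64(0.0923), np.float64(0.024), 81.8) dp [0.0002 0.0019 0.0742] rot [ 0.0002  0.0006 -0.0012]
```

Request:
{"method": "jog_arm", "body": {
  "deltas": [
    {"dp": [0, 0, 0.02], "rotation": [0, 0, 0], "grip": 0.3},
    {"dp": [0, 0, 0.03], "rotation": [0, 0, 0], "grip": 0.3},
    {"dp": [0, 0, 0.03], "rotation": [0, 0, 0], "grip": 0.3}
  ]
}}

```text
time_s: 8.65
position: [0.6296, 0.094, 0.0662]
orientation: [[-0.99, 0.139, -0.004], [0.139, 0.99, 0.0], [0.004, -0.0, -1.0]]
force: [-0.9, 0.5, 0.2]
width: 0.0386
gripper_force: 30.6
```

```bash
python3 - <<'E'
from h import *
st=read_state();print(st['position'],st['width'],st['gripper_force'])
chain([(*T(64,52,.024),81.8)],st)
E
```

```text
[0.62960179 0.0940128  0.06622792] 0.03860189562173286 30.575051307678223
(np.float64(0.6328), np.float64(0.0923), np.float64(0.024), 81.8) dp [-0.0036 -0.0012  0.0422] rot [-0.0002 -0.0024  0.0025]
```

Request:
{"method": "jog_arm", "body": {
  "deltas": [
    {"dp": [0, 0, 0], "rotation": [0, 0, 0], "grip": 0.3},
    {"dp": [0, 0, 0], "rotation": [0, 0, 0], "grip": 0.3},
    {"dp": [0, 0, 0], "rotation": [0, 0, 0], "grip": 0.3}
  ]
}}

```text
time_s: 8.95
position: [0.6323, 0.0928, 0.0687]
orientation: [[-0.99, 0.14, 0.001], [0.14, 0.99, 0.0], [-0.001, 0.0, -1.0]]
force: [-0.2, 0.9, -0.4]
width: 0.0386
gripper_force: 30.6
```

```bash
python3 - <<'E'
from h import *
for i in range(2):
    st,im=snap('wrist','w6');print(st['position'],st['width'])
    chain([(*T(64,52,.024),81.8)],st)
E
```

```text
[0.63227474 0.09279628 0.0687179 ] 0.03861860666894617
(np.float64(0.6328), np.float64(0.0923), np.float64(0.024), 81.8) dp [-0.0005 -0.0004  0.0447] rot [0.0002 0.0008 0.0015]
[0.63222966 0.09265743 0.06861862] 0.03854938244962769
(np.float64(0.6328), np.float64(0.0923), np.float64(0.024), 81.8) dp [-0.0006 -0.0003  0.0446] rot [0.0002 0.0007 0.0013]
```

Request:
{"method": "jog_arm", "body": {
  "deltas": [
    {"dp": [0, 0, 0.03], "rotation": [0, 0, 0], "grip": 0.3},
    {"dp": [0, 0, 0.03], "rotation": [0, 0, 0], "grip": 0.3},
    {"dp": [0, 0, 0.037], "rotation": [0, 0, 0], "grip": 0.3},
    {"dp": [0, 0, 0.044], "rotation": [0, 0, 0], "grip": 0.3},
    {"dp": [0, 0, 0.044], "rotation": [0, 0, 0], "grip": 0.3},
    {"dp": [0, 0, 0.044], "rotation": [0, 0, 0], "grip": 0.3}
  ]
}}

```text
time_s: 9.65
position: [0.632, 0.0923, 0.0242]
orientation: [[-0.99, 0.141, 0.0], [0.141, 0.99, 0.0], [-0.0, 0.0, -1.0]]
force: [0.1, 0.5, -0.3]
width: 0.0387
gripper_force: 30.6
```

Request:
{"method": "jog_arm", "body": {
  "deltas": [
    {"dp": [0, 0, 0], "rotation": [0, 0, 0], "grip": 0.6},
    {"dp": [0, 0, 0], "rotation": [0, 0, 0], "grip": 0.6},
    {"dp": [0, 0, 0], "rotation": [0, 0, 0], "grip": 0.6}
  ]
}}

```text
time_s: 9.95
position: [0.632, 0.0924, 0.0242]
orientation: [[-0.99, 0.141, 0.001], [0.141, 0.99, 0.0], [-0.001, 0.0, -1.0]]
force: [-0.6, -0.2, -0.6]
width: 0.0511
gripper_force: 0.0
```

Request:
{"method": "jog_arm", "body": {
  "deltas": [
    {"dp": [0, 0, -0.05], "rotation": [0, 0, 0], "grip": 0.6},
    {"dp": [0, 0, -0.11], "rotation": [0, 0, 0], "grip": 0.6},
    {"dp": [0.06, 0, -0.11], "rotation": [0, 0, 0], "grip": 0.6},
    {"dp": [0.06, 0, -0.11], "rotation": [0, 0, 0], "grip": 0.6},
    {"dp": [0.06, 0, -0.11], "rotation": [0, 0, 0], "grip": 0.6},
    {"dp": [0.06, 0, -0.11], "rotation": [0, 0, 0], "grip": 0.6}
  ]
}}

```text
time_s: 10.55
position: [0.5728, 0.1008, 0.1338]
orientation: [[-0.99, 0.141, 0.001], [0.141, 0.99, -0.0], [-0.001, -0.0, -1.0]]
force: [-0.0, -0.2, 0.1]
width: 0.0515
gripper_force: 0.0
```

```bash
python3 - <<'E'
from h import *
st,im=snap('wrist','w7');print(st['position'],st['width'])
c=proj('wrist',[T(64,52,.02)],st)[0].astype(int);print(c)
cv2.imwrite('pics/w7c.png',cv2.resize(im[max(0,c[1]-60):c[1]+60,c[0]-80:c[0]+60],None,fx=3,fy=3))
E
```

```text
[0.57281263 0.10080095 0.13384961] 0.05152264069089866
[321 263]
```

```bash
python3 - <<'E'
from h import *
a=(.3984,.3847)
chain([(*a,.12,81.8),(*a,.008,81.8),(*a,.13,81.8),(*T(-64,52,.07),81.8),(*T(-64,52,.024),81.8)])
E
```

```text
(0.3984, 0.3847, 0.12, 81.8) dp [0.2131 0.2565 0.0135] rot [0.     0.0004 0.001 ]
(0.3984, 0.3847, 0.008, 81.8) dp [0.    0.    0.112] rot [0. 0. 0.]
(0.3984, 0.3847, 0.13, 81.8) dp [ 0.     0.    -0.122] rot [0. 0. 0.]
(np.float64(0.5061), np.float64(0.1106), np.float64(0.07), 81.8) dp [-0.1457 -0.2559  0.06  ] rot [0. 0. 0.]
(np.float64(0.5061), np.float64(0.1106), np.float64(0.024), 81.8) dp [0.    0.    0.046] rot [0. 0. 0.]
```

Request:
{"method": "jog_arm", "body": {
  "deltas": [
    {"dp": [0.213, 0.2565, 0.0135], "rotation": [0, 0, 0], "grip": 0.65},
    {"dp": [0.213, 0.2565, 0.0135], "rotation": [0, 0, 0], "grip": 0.65},
    {"dp": [0.213, 0.2565, 0.0135], "rotation": [0, 0, 0], "grip": 0.65},
    {"dp": [0.213, 0.2565, 0.0135], "rotation": [0, 0, 0], "grip": 0.65},
    {"dp": [0.213, 0.2565, 0.0135], "rotation": [0, 0, 0], "grip": 0.65},
    {"dp": [0.213, 0.2565, 0.0135], "rotation": [0, 0, 0], "grip": 0.65},
    {"dp": [0.213, 0.2565, 0.0135], "rotation": [0, 0, 0], "grip": 0.65},
    {"dp": [0.213, 0.2565, 0.0135], "rotation": [0, 0, 0], "grip": 0.65}
  ]
}}

```text
time_s: 11.4
position: [0.3959, 0.3883, 0.1194]
orientation: [[-0.991, 0.135, -0.001], [0.135, 0.991, 0.001], [0.001, 0.0, -1.0]]
force: [0.5, -0.1, 0.4]
width: 0.0553
gripper_force: 0.0
```

Request:
{"method": "jog_arm", "body": {
  "deltas": [
    {"dp": [0, 0, 0.02], "rotation": [0, 0, 0], "grip": 0.65},
    {"dp": [0, 0, 0.04], "rotation": [0, 0, 0], "grip": 0.65},
    {"dp": [0, 0, 0.04], "rotation": [0, 0, 0], "grip": 0.65},
    {"dp": [0, 0, 0.04], "rotation": [0, 0, 0], "grip": 0.65}
  ]
}}

```text
time_s: 11.8
position: [0.3983, 0.3842, 0.0799]
orientation: [[-0.99, 0.142, -0.001], [0.142, 0.99, -0.001], [0.001, -0.001, -1.0]]
force: [-0.0, 0.2, 0.1]
width: 0.0558
gripper_force: 0.0
```

```bash
python3 - <<'E'
from h import *
st,im=snap('wrist','w8');print(st['position'],st['width'])
a=(.3984,.3847);print(fitlight('r',im,st,*a));chain([(*a,.008,81.8)],st)
E
```

```text
[0.39826063 0.38417848 0.07992964] 0.055766376906297536
(array([0.3984, 0.3846]), np.float64(6.0), np.float64(0.986))
(0.3984, 0.3847, 0.008, 81.8) dp [-0.0001  0.0006  0.0719] rot [-0.0007 -0.0005  0.0004]
```

Request:
{"method": "jog_arm", "body": {
  "deltas": [
    {"dp": [0, 0, 0.05], "rotation": [0, 0, 0], "grip": 0.65},
    {"dp": [0, 0, 0.072], "rotation": [0, 0, 0], "grip": 0.65},
    {"dp": [0, 0, 0.072], "rotation": [0, 0, 0], "grip": 0.65},
    {"dp": [0, 0, 0.072], "rotation": [0, 0, 0], "grip": 0.3},
    {"dp": [0, 0, 0.072], "rotation": [0, 0, 0], "grip": 0.3},
    {"dp": [0, 0, 0.072], "rotation": [0, 0, 0], "grip": 0.3},
    {"dp": [0, 0, 0.072], "rotation": [0, 0, 0], "grip": 0.3}
  ]
}}

```text
time_s: 12.55
position: [0.3988, 0.3856, 0.0099]
orientation: [[-0.99, 0.141, 0.002], [0.141, 0.99, 0.002], [-0.002, 0.002, -1.0]]
force: [-0.2, -0.2, 4.6]
width: 0.0386
gripper_force: 30.6
```

Request:
{"method": "jog_arm", "body": {
  "deltas": [
    {"dp": [0, 0, -0.05], "rotation": [0, 0, 0], "grip": 0.3},
    {"dp": [0, 0, -0.1], "rotation": [0, 0, 0], "grip": 0.3},
    {"dp": [0, 0, -0.122], "rotation": [0, 0, 0], "grip": 0.3},
    {"dp": [0, 0, -0.122], "rotation": [0, 0, 0], "grip": 0.3}
  ]
}}

```text
time_s: 12.95
position: [0.4002, 0.3868, 0.1351]
orientation: [[-0.99, 0.141, 0.007], [0.141, 0.99, 0.005], [-0.006, 0.006, -1.0]]
force: [0.3, 0.0, -1.2]
width: 0.0384
gripper_force: 30.5
```

Request:
{"method": "jog_arm", "body": {
  "deltas": [
    {"dp": [-0.146, -0.256, 0], "rotation": [0, 0, 0], "grip": 0.3},
    {"dp": [-0.146, -0.256, 0], "rotation": [0, 0, 0], "grip": 0.3},
    {"dp": [-0.146, -0.256, 0], "rotation": [0, 0, 0], "grip": 0.3},
    {"dp": [-0.146, -0.256, 0], "rotation": [0, 0, 0], "grip": 0.3},
    {"dp": [-0.146, -0.256, 0], "rotation": [0, 0, 0], "grip": 0.3},
    {"dp": [-0.146, -0.256, 0.04], "rotation": [0, 0, 0], "grip": 0.3},
    {"dp": [-0.146, -0.256, 0.06], "rotation": [0, 0, 0], "grip": 0.3},
    {"dp": [-0.146, -0.256, 0.06], "rotation": [0, 0, 0], "grip": 0.3}
  ]
}}

```text
time_s: 13.75
position: [0.5031, 0.1088, 0.0668]
orientation: [[-0.99, 0.144, -0.007], [0.144, 0.99, -0.001], [0.007, -0.002, -1.0]]
force: [-0.4, 0.6, -0.3]
width: 0.0383
gripper_force: 30.6
```

Request:
{"method": "jog_arm", "body": {
  "deltas": [
    {"dp": [0, 0, 0], "rotation": [0, 0, 0], "grip": 0.3},
    {"dp": [0, 0, 0], "rotation": [0, 0, 0], "grip": 0.3},
    {"dp": [0, 0, 0], "rotation": [0, 0, 0], "grip": 0.3}
  ]
}}

```text
time_s: 14.05
position: [0.5068, 0.1119, 0.0717]
orientation: [[-0.99, 0.139, 0.002], [0.139, 0.99, 0.0], [-0.002, 0.001, -1.0]]
force: [0.1, 0.6, -0.6]
width: 0.0385
gripper_force: 30.6
```

```bash
python3 - <<'E'
from h import *
st=read_state();print(st['position'],st['width'])
chain([(*T(-64,52,.024),81.8)],st)
E
```

```text
[0.50675837 0.11185103 0.07165094] 0.03850922324179385
(np.float64(0.5061), np.float64(0.1106), np.float64(0.024), 81.8) dp [ 0.0006 -0.0014  0.0476] rot [0.0004 0.0013 0.0023]
```

Request:
{"method": "jog_arm", "body": {
  "deltas": [
    {"dp": [0, -0.001, 0.02], "rotation": [0, 0, 0.001], "grip": 0.3},
    {"dp": [0, -0.001, 0.03], "rotation": [0, 0, 0.001], "grip": 0.3},
    {"dp": [0, -0.001, 0.04], "rotation": [0, 0, 0.001], "grip": 0.3},
    {"dp": [0, -0.001, 0.047], "rotation": [0, 0, 0.001], "grip": 0.3},
    {"dp": [0, -0.001, 0.047], "rotation": [0, 0, 0.001], "grip": 0.3},
    {"dp": [0, -0.001, 0.047], "rotation": [0, 0, 0.001], "grip": 0.3}
  ]
}}

```text
time_s: 14.65
position: [0.506, 0.1098, 0.0234]
orientation: [[-0.99, 0.142, -0.0], [0.142, 0.99, 0.0], [0.0, -0.0, -1.0]]
force: [0.6, -0.5, 0.1]
width: 0.0389
gripper_force: 32.1
```

Request:
{"method": "jog_arm", "body": {
  "deltas": [
    {"dp": [0, 0, 0], "rotation": [0, 0, 0], "grip": 0.6},
    {"dp": [0, 0, 0], "rotation": [0, 0, 0], "grip": 0.6},
    {"dp": [0, 0, 0], "rotation": [0, 0, 0], "grip": 0.6}
  ]
}}

```text
time_s: 14.95
position: [0.5063, 0.1098, 0.0237]
orientation: [[-0.99, 0.143, 0.001], [0.143, 0.99, 0.0], [-0.001, 0.0, -1.0]]
force: [0.0, 0.9, 0.5]
width: 0.0515
gripper_force: 0.0
```

Request:
{"method": "jog_arm", "body": {
  "deltas": [
    {"dp": [0, 0, -0.05], "rotation": [0, 0, 0], "grip": 0.6},
    {"dp": [0, 0, -0.1], "rotation": [0, 0, 0], "grip": 0.6},
    {"dp": [-0.08, 0, -0.16], "rotation": [0, 0, 0], "grip": 0.6},
    {"dp": [-0.13, 0, -0.16], "rotation": [0, 0, 0], "grip": 0.6},
    {"dp": [-0.13, 0, -0.16], "rotation": [0, 0, 0], "grip": 0.6},
    {"dp": [-0.13, 0, -0.16], "rotation": [0, 0, 0], "grip": 0.6},
    {"dp": [-0.13, 0, -0.16], "rotation": [0, 0, 0], "grip": 0.6},
    {"dp": [-0.13, 0, -0.16], "rotation": [0, 0, 0], "grip": 0.6}
  ]
}}

```text
time_s: 15.75
position: [0.633, 0.0913, 0.1824]
orientation: [[-0.99, 0.142, -0.003], [0.142, 0.99, -0.0], [0.003, -0.0, -1.0]]
force: [0.2, 0.2, -0.8]
width: 0.0512
gripper_force: 0.0
```

```bash
python3 - <<'E'
from h import *
st,im=snap('wrist','w9');print(st['position'],st['width'])
for x in(-64,64):
  for z in(.013,.017,.022): 
    c=T(x,52,0);print(x,z,np.array(c[:2]),fitlight('r',im,st,c[0],c[1],z=z))
c=proj('wrist',[T(0,52,.02)],st)[0].astype(int)
y0=max(0,c[1]-110);cv2.imwrite('pics/w9c.png',cv2.resize(im[y0:c[1]+90,c[0]-90:c[0]+90],None,fx=3,fy=3))
a=(.6066,.3666);b=(.6106,.2744)
for s in(a,b): print(fitlight('s',im,st,*s))
E
```

```text
[0.63299232 0.09132706 0.18244308] 0.051153906843518886
-64 0.013 [0.5061 0.1106] (array([0.4966, 0.115 ]), np.float64(14.5), np.float64(0.376))
-64 0.017 [0.5061 0.1106] (array([0.4973, 0.1159]), np.float64(15.6), np.float64(0.386))
-64 0.022 [0.5061 0.1106] (array([0.4973, 0.1157]), np.float64(15.2), np.float64(0.399))
64 0.013 [0.6328 0.0923] (array([0.6324, 0.0936]), np.float64(-1.5), np.float64(0.36))
64 0.017 [0.6328 0.0923] (array([0.6315, 0.096 ]), np.float64(2.9), np.float64(0.37))
64 0.022 [0.6328 0.0923] (array([0.6298, 0.0964]), np.float64(10.1), np.float64(0.383))
(array([0.6062, 0.366 ]), np.float64(-59.8), np.float64(0.985))
(array([0.6102, 0.2741]), np.float64(35.5), np.float64(0.988))
```

View pics/w9c.png

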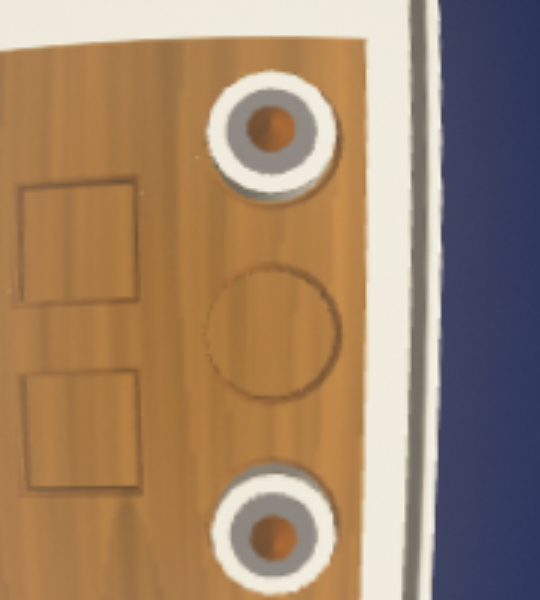

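```bash
python3 - <<'E'
from h import *
a=(.6062,.3662)
chain([(*a,.10,120.3),(*a,.008,120.3),(*a,.11,120.3),(*T(32,-12,.07),81.8),(*T(32,-12,.024),81.8)])
a=(.6103,.2742);print()
w=(*T(32,-12,.124),81.8)
from h import *
chain([(*a,.10,125.5),(*a,.008,125.5),(*a,.11,125.5),(*T(-32,-12,.07),81.8),(*T(-32,-12,.024),81.8)],dict(position=w[:3],orientation=Rd(np.radians(81.8))))
E
```

```text
(0.6062, 0.3662, 0.1, 120.3) dp [0.0651 0.2682 0.0826] rot [ 3.000e-04 -1.700e-03 -4.274e-01]
(0.6062, 0.3662, 0.008, 120.3) dp [0.    0.    0.092] rot [0. 0. 0.]
(0.6062, 0.3662, 0.11, 120.3) dp [ 0.     0.    -0.102] rot [0. 0. 0.]
(np.float64(0.592), np.float64(0.0335), np.float64(0.07), 81.8) dp [ 0.1801 -0.2801  0.04  ] rot [0.     0.     0.4278]
(np.float64(0.592), np.float64(0.0335), np.float64(0.024), 81.8) dp [0.    0.    0.046] rot [0. 0. 0.]

(0.6103, 0.2742, 0.1, 125.5) dp [0.0162 0.2408 0.024 ] rot [ 0.      0.     -0.4856]
(0.6103, 0.2742, 0.008, 125.5) dp [0.    0.    0.092] rot [0. 0. 0.]
(0.6103, 0.2742, 0.11, 125.5) dp [ 0.     0.    -0.102] rot [0. 0. 0.]
(np.float64(0.5286), np.float64(0.0427), np.float64(0.07), 81.8) dp [ 0.2009 -0.141   0.04  ] rot [0.     0.     0.4856]
(np.float64(0.5286), np.float64(0.0427), np.float64(0.024), 81.8) dp [0.    0.    0.046] rot [0. 0. 0.]
```

Request:
{"method": "jog_arm", "body": {
  "deltas": [
    {"dp": [0.065, 0.268, 0.05], "rotation": [0, 0, -0.427], "grip": 0.65},
    {"dp": [0.065, 0.268, 0.083], "rotation": [0, 0, -0.427], "grip": 0.65},
    {"dp": [0.065, 0.268, 0.083], "rotation": [0, 0, -0.427], "grip": 0.65},
    {"dp": [0.065, 0.268, 0.083], "rotation": [0, 0, -0.427], "grip": 0.65},
    {"dp": [0.065, 0.268, 0.083], "rotation": [0, 0, -0.427], "grip": 0.65},
    {"dp": [0.065, 0.268, 0.083], "rotation": [0, 0, -0.427], "grip": 0.65},
    {"dp": [0.065, 0.268, 0.083], "rotation": [0, 0, -0.427], "grip": 0.65},
    {"dp": [0.065, 0.268, 0.083], "rotation": [0, 0, -0.427], "grip": 0.65}
  ]
}}

```text
time_s: 16.6
position: [0.6065, 0.3663, 0.0995]
orientation: [[-0.863, -0.506, -0.002], [-0.506, 0.863, -0.001], [0.002, -0.0, -1.0]]
force: [-0.1, 0.0, 0.7]
width: 0.0552
gripper_force: 0.0
```

Request:
{"method": "jog_arm", "body": {
  "deltas": [
    {"dp": [0, 0, 0], "rotation": [0, 0, 0], "grip": 0.65},
    {"dp": [0, 0, 0], "rotation": [0, 0, 0], "grip": 0.65},
    {"dp": [0, 0, 0], "rotation": [0, 0, 0], "grip": 0.65},
    {"dp": [0, 0, 0], "rotation": [0, 0, 0], "grip": 0.65}
  ]
}}

```text
time_s: 17.0
position: [0.6091, 0.3649, 0.1009]
orientation: [[-0.865, -0.502, 0.001], [-0.502, 0.865, 0.0], [-0.001, -0.0, -1.0]]
force: [0.1, -0.4, -0.6]
width: 0.0553
gripper_force: 0.0
```

```bash
python3 - <<'E'
from h import *
st,im=snap('wrist','w10');print(st['position'],st['width'])
a=(.6062,.3662)
for s in(a,(.6103,.2742)):print(fitlight('s',im,st,*s))
chain([(*a,.008,120.3)],st)
E
```

```text
[0.60905594 0.3648586  0.1009419 ] 0.055260146205696005
(array([0.6065, 0.3657]), np.float64(30.3), np.float64(0.968))
(array([0.61  , 0.2737]), np.float64(35.4), np.float64(0.977))
(0.6062, 0.3662, 0.008, 120.3) dp [0.0019 0.0026 0.0929] rot [-0.0001  0.0004 -0.0016]
```

Request:
{"method": "jog_arm", "body": {
  "deltas": [
    {"dp": [0.002, 0.002, 0.05], "rotation": [0, 0, -0.001], "grip": 0.65},
    {"dp": [0.002, 0.002, 0.093], "rotation": [0, 0, -0.001], "grip": 0.65},
    {"dp": [0.002, 0.002, 0.093], "rotation": [0, 0, -0.001], "grip": 0.65},
    {"dp": [0.002, 0.002, 0.093], "rotation": [0, 0, -0.001], "grip": 0.65},
    {"dp": [0.002, 0.002, 0.093], "rotation": [0, 0, -0.001], "grip": 0.3},
    {"dp": [0.002, 0.002, 0.093], "rotation": [0, 0, -0.001], "grip": 0.3},
    {"dp": [0.002, 0.002, 0.093], "rotation": [0, 0, -0.001], "grip": 0.3},
    {"dp": [0.002, 0.002, 0.093], "rotation": [0, 0, -0.001], "grip": 0.3}
  ]
}}

```text
time_s: 17.85
position: [0.6081, 0.3675, 0.0108]
orientation: [[-0.863, -0.505, 0.005], [-0.505, 0.863, 0.002], [-0.006, -0.001, -1.0]]
force: [0.7, -0.3, 6.3]
width: 0.0352
gripper_force: 31.8
```

Request:
{"method": "jog_arm", "body": {
  "deltas": [
    {"dp": [0, 0, -0.05], "rotation": [0, 0, 0], "grip": 0.3},
    {"dp": [0, 0, -0.1], "rotation": [0, 0, 0], "grip": 0.3},
    {"dp": [0, 0, -0.102], "rotation": [0, 0, 0], "grip": 0.3},
    {"dp": [0, 0, -0.102], "rotation": [0, 0, 0], "grip": 0.3}
  ]
}}

```text
time_s: 18.25
position: [0.6076, 0.3674, 0.1129]
orientation: [[-0.863, -0.505, 0.005], [-0.505, 0.863, 0.003], [-0.006, -0.001, -1.0]]
force: [-0.7, -0.2, -0.5]
width: 0.0354
gripper_force: 31.0
```

Request:
{"method": "jog_arm", "body": {
  "deltas": [
    {"dp": [0.18, -0.28, 0], "rotation": [0, 0, 0.428], "grip": 0.3},
    {"dp": [0.18, -0.28, 0], "rotation": [0, 0, 0.428], "grip": 0.3},
    {"dp": [0.18, -0.28, 0], "rotation": [0, 0, 0.428], "grip": 0.3},
    {"dp": [0.18, -0.28, 0], "rotation": [0, 0, 0.428], "grip": 0.3},
    {"dp": [0.18, -0.28, 0], "rotation": [0, 0, 0.428], "grip": 0.3},
    {"dp": [0.18, -0.28, 0], "rotation": [0, 0, 0.428], "grip": 0.3},
    {"dp": [0.18, -0.28, 0.03], "rotation": [0, 0, 0.428], "grip": 0.3},
    {"dp": [0.18, -0.28, 0.04], "rotation": [0, 0, 0.428], "grip": 0.3}
  ]
}}

```text
time_s: 19.05
position: [0.5891, 0.0297, 0.0662]
orientation: [[-0.989, 0.149, -0.005], [0.149, 0.989, -0.001], [0.005, -0.002, -1.0]]
force: [0.4, 0.6, -0.4]
width: 0.0352
gripper_force: 31.0
```

Request:
{"method": "jog_arm", "body": {
  "deltas": [
    {"dp": [0, 0, 0], "rotation": [0, 0, 0], "grip": 0.3},
    {"dp": [0, 0, 0], "rotation": [0, 0, 0], "grip": 0.3},
    {"dp": [0, 0, 0], "rotation": [0, 0, 0], "grip": 0.3},
    {"dp": [0, 0, 0], "rotation": [0, 0, 0], "grip": 0.3},
    {"dp": [0, 0, 0], "rotation": [0, 0, 0], "grip": 0.3}
  ]
}}

```text
time_s: 19.55
position: [0.5923, 0.0348, 0.07]
orientation: [[-0.99, 0.141, 0.001], [0.141, 0.99, -0.0], [-0.001, 0.0, -1.0]]
force: [-1.1, -0.7, -0.0]
width: 0.0355
gripper_force: 31.0
```

```bash
python3 - <<'E'
from h import *
st=read_state();print(st['position'],st['width'])
chain([(*T(32,-12,.024),81.8)],st)
E
```

```text
[0.5922646  0.03481593 0.07001678] 0.03551639807574857
(np.float64(0.592), np.float64(0.0335), np.float64(0.024), 81.8) dp [ 0.0001 -0.0013  0.046 ] rot [0.0001 0.0007 0.001 ]
```

Request:
{"method": "jog_arm", "body": {
  "deltas": [
    {"dp": [0, -0.001, 0.02], "rotation": [0, 0, 0.001], "grip": 0.3},
    {"dp": [0, -0.001, 0.03], "rotation": [0, 0, 0.001], "grip": 0.3},
    {"dp": [0, -0.001, 0.04], "rotation": [0, 0, 0.001], "grip": 0.3},
    {"dp": [0, -0.001, 0.046], "rotation": [0, 0, 0.001], "grip": 0.3},
    {"dp": [0, -0.001, 0.046], "rotation": [0, 0, 0.001], "grip": 0.3},
    {"dp": [0, -0.001, 0.046], "rotation": [0, 0, 0.001], "grip": 0.3}
  ]
}}

```text
time_s: 20.15
position: [0.5951, 0.0328, 0.0251]
orientation: [[-0.99, 0.144, 0.006], [0.144, 0.99, -0.0], [-0.006, 0.0, -1.0]]
force: [3.0, -0.1, 5.5]
width: 0.0355
gripper_force: 35.1
```

Request:
{"method": "jog_arm", "body": {
  "deltas": [
    {"dp": [0, 0, 0], "rotation": [0, 0, 0], "grip": 0.6},
    {"dp": [0, 0, 0], "rotation": [0, 0, 0], "grip": 0.6},
    {"dp": [0, 0, 0], "rotation": [0, 0, 0], "grip": 0.6}
  ]
}}

```text
time_s: 20.45
position: [0.5906, 0.0331, 0.0228]
orientation: [[-0.99, 0.144, -0.002], [0.144, 0.99, 0.0], [0.002, -0.0, -1.0]]
force: [0.1, -0.1, -0.3]
width: 0.0513
gripper_force: 0.0
```

Request:
{"method": "jog_arm", "body": {
  "deltas": [
    {"dp": [0, 0, -0.05], "rotation": [0, 0, 0], "grip": 0.6},
    {"dp": [0, 0, -0.1], "rotation": [0, 0, 0], "grip": 0.6},
    {"dp": [0, 0, -0.1], "rotation": [0, 0, 0], "grip": 0.6}
  ]
}}

```text
time_s: 20.75
position: [0.596, 0.0327, 0.1298]
orientation: [[-0.99, 0.144, 0.011], [0.144, 0.99, -0.001], [-0.011, 0.001, -1.0]]
force: [0.9, 0.2, 0.6]
width: 0.0516
gripper_force: 0.0
```

Request:
{"method": "jog_arm", "body": {
  "deltas": [
    {"dp": [0.016, 0.241, 0.024], "rotation": [0, 0, -0.485], "grip": 0.65},
    {"dp": [0.016, 0.241, 0.024], "rotation": [0, 0, -0.485], "grip": 0.65},
    {"dp": [0.016, 0.241, 0.024], "rotation": [0, 0, -0.485], "grip": 0.65},
    {"dp": [0.016, 0.241, 0.024], "rotation": [0, 0, -0.485], "grip": 0.65},
    {"dp": [0.016, 0.241, 0.024], "rotation": [0, 0, -0.485], "grip": 0.65},
    {"dp": [0.016, 0.241, 0.024], "rotation": [0, 0, -0.485], "grip": 0.65},
    {"dp": [0.016, 0.241, 0.024], "rotation": [0, 0, -0.485], "grip": 0.65},
    {"dp": [0.016, 0.241, 0.024], "rotation": [0, 0, -0.485], "grip": 0.65}
  ]
}}

```text
time_s: 21.55
position: [0.61, 0.2726, 0.0988]
orientation: [[-0.816, -0.577, -0.001], [-0.577, 0.816, -0.001], [0.002, -0.0, -1.0]]
force: [0.8, -0.6, 0.2]
width: 0.0551
gripper_force: 0.0
```

Request:
{"method": "jog_arm", "body": {
  "deltas": [
    {"dp": [0, 0, 0], "rotation": [0, 0, 0], "grip": 0.65},
    {"dp": [0, 0, 0], "rotation": [0, 0, 0], "grip": 0.65},
    {"dp": [0, 0, 0], "rotation": [0, 0, 0], "grip": 0.65},
    {"dp": [0, 0, 0], "rotation": [0, 0, 0], "grip": 0.65}
  ]
}}

```text
time_s: 21.95
position: [0.6107, 0.2731, 0.0996]
orientation: [[-0.816, -0.578, 0.0], [-0.578, 0.816, 0.0], [-0.0, -0.0, -1.0]]
force: [-0.8, 1.1, -0.1]
width: 0.0553
gripper_force: 0.0
```

```bash
python3 - <<'E'
from h import *
st,im=snap('wrist','w11');print(st['position'],st['width'])
a=(.6102,.2739)
print(fitlight('s',im,st,*a))
chain([(*a,.008,125.5)],st)
E
```

```text
[0.61072627 0.27307172 0.09958563] 0.05528543956952784
(array([0.61  , 0.2736]), np.float64(35.2), np.float64(0.982))
(0.6102, 0.2739, 0.008, 125.5) dp [-0.      0.001   0.0916] rot [-0.      0.0001 -0.0021]
```

Request:
{"method": "jog_arm", "body": {
  "deltas": [
    {"dp": [0, 0.001, 0.05], "rotation": [0, 0, -0.001], "grip": 0.65},
    {"dp": [0, 0.001, 0.091], "rotation": [0, 0, -0.001], "grip": 0.65},
    {"dp": [0, 0.001, 0.091], "rotation": [0, 0, -0.001], "grip": 0.65},
    {"dp": [0, 0.001, 0.091], "rotation": [0, 0, -0.001], "grip": 0.65},
    {"dp": [0, 0.001, 0.091], "rotation": [0, 0, -0.001], "grip": 0.3},
    {"dp": [0, 0.001, 0.091], "rotation": [0, 0, -0.001], "grip": 0.3},
    {"dp": [0, 0.001, 0.091], "rotation": [0, 0, -0.001], "grip": 0.3},
    {"dp": [0, 0.001, 0.091], "rotation": [0, 0, -0.001], "grip": 0.3}
  ]
}}

```text
time_s: 22.8
position: [0.6122, 0.2753, 0.0114]
orientation: [[-0.815, -0.58, 0.005], [-0.58, 0.815, 0.002], [-0.005, -0.002, -1.0]]
force: [0.1, -0.6, 6.7]
width: 0.0354
gripper_force: 31.6
```

Request:
{"method": "jog_arm", "body": {
  "deltas": [
    {"dp": [0, 0, -0.05], "rotation": [0, 0, 0], "grip": 0.3},
    {"dp": [0, 0, -0.1], "rotation": [0, 0, 0], "grip": 0.3},
    {"dp": [0, 0, -0.102], "rotation": [0, 0, 0], "grip": 0.3},
    {"dp": [0, 0, -0.102], "rotation": [0, 0, 0], "grip": 0.3}
  ]
}}

```text
time_s: 23.2
position: [0.6118, 0.2751, 0.1136]
orientation: [[-0.815, -0.58, 0.005], [-0.58, 0.815, 0.002], [-0.005, -0.002, -1.0]]
force: [0.2, -0.3, -2.0]
width: 0.0352
gripper_force: 30.9
```

Request:
{"method": "jog_arm", "body": {
  "deltas": [
    {"dp": [0.201, -0.141, 0], "rotation": [0, 0, 0.486], "grip": 0.3},
    {"dp": [0.201, -0.141, 0], "rotation": [0, 0, 0.486], "grip": 0.3},
    {"dp": [0.201, -0.141, 0], "rotation": [0, 0, 0.486], "grip": 0.3},
    {"dp": [0.201, -0.141, 0], "rotation": [0, 0, 0.486], "grip": 0.3},
    {"dp": [0.201, -0.141, 0], "rotation": [0, 0, 0.486], "grip": 0.3},
    {"dp": [0.201, -0.141, 0], "rotation": [0, 0, 0.486], "grip": 0.3},
    {"dp": [0.201, -0.141, 0], "rotation": [0, 0, 0.486], "grip": 0.3},
    {"dp": [0.201, -0.141, 0], "rotation": [0, 0, 0.486], "grip": 0.3}
  ]
}}

```text
time_s: 24.0
position: [0.528, 0.0438, 0.1099]
orientation: [[-0.99, 0.142, -0.001], [0.142, 0.99, 0.0], [0.001, 0.0, -1.0]]
force: [0.3, 0.9, 0.1]
width: 0.035
gripper_force: 30.9
```

Request:
{"method": "jog_arm", "body": {
  "deltas": [
    {"dp": [0, 0, 0], "rotation": [0, 0, 0], "grip": 0.3},
    {"dp": [0, 0, 0], "rotation": [0, 0, 0], "grip": 0.3},
    {"dp": [0, 0, 0], "rotation": [0, 0, 0], "grip": 0.3},
    {"dp": [0, 0, 0], "rotation": [0, 0, 0], "grip": 0.3},
    {"dp": [0, 0, 0], "rotation": [0, 0, 0], "grip": 0.3}
  ]
}}

```text
time_s: 24.5
position: [0.5281, 0.0434, 0.1104]
orientation: [[-0.99, 0.143, 0.0], [0.143, 0.99, -0.0], [-0.0, -0.0, -1.0]]
force: [-0.3, 0.2, 0.7]
width: 0.0355
gripper_force: 30.9
```

```bash
python3 - <<'E'
from h import *
st,im=snap('wrist','w12');print(st['position'],st['width'])
chain([(*T(-32,-12,.024),81.8)],st)
cv2.imwrite('pics/w12c.png',cv2.resize(im[150:350,220:420],None,fx=3,fy=3))
E
```

```text
[0.52807455 0.04336463 0.11037297] 0.03552499173165027
(np.float64(0.5286), np.float64(0.0427), np.float64(0.024), 81.8) dp [-0.0006 -0.0006  0.0864] rot [-0.      0.     -0.0006]
```

View pics/w12c.png

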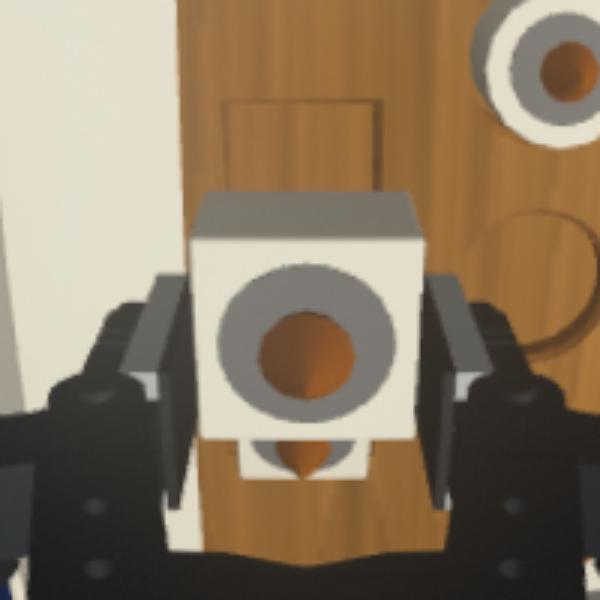

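```bash
python3 - <<'E'
from h import *
st=read_state()
f=lambda a:np.array(a,float)/3+[220,150]
P=at_z('wrist',f([(190,238),(424,238),(416,440),(200,440)]),.127,st);t=T(-32,-12,0)
R=np.array(st['orientation']);print(((P-st['position'])@R).round(4), ((P.mean(0)-st['position'])@R).round(4))
Q=at_z('wrist',f([(239,478),(366,478)]),.037,st)
c,s=np.cos(-tray[2]),np.sin(-tray[2])
d=(Q[:,:2]-tray[:2]);print('S1 far edge tray frame',np.c_[d[:,0]*c-d[:,1]*s,d[:,0]*s+d[:,1]*c].round(4),'expect 0.050, -.030/.006')
E
```

```text
[[ 0.0218 -0.0169 -0.0166]
 [ 0.0218  0.0171 -0.0166]
 [-0.0128  0.0176 -0.0166]
 [-0.0128 -0.0169 -0.0166]] [ 0.0045  0.0002 -0.0166]
S1 far edge tray frame [[ 0.0511 -0.0302]
 [ 0.0511  0.0053]] expect 0.050, -.030/.006
```

Request:
{"method": "jog_arm", "body": {
  "deltas": [
    {"dp": [0, 0, 0.04], "rotation": [0, 0, 0], "grip": 0.3},
    {"dp": [0, 0, 0.067], "rotation": [0, 0, 0], "grip": 0.3},
    {"dp": [0, 0, 0.067], "rotation": [0, 0, 0], "grip": 0.3},
    {"dp": [0, 0, 0.067], "rotation": [0, 0, 0], "grip": 0.3},
    {"dp": [0, 0, 0.067], "rotation": [0, 0, 0], "grip": 0.3}
  ]
}}

```text
time_s: 25.05
position: [0.5293, 0.043, 0.0448]
orientation: [[-0.99, 0.144, 0.002], [0.144, 0.99, -0.0], [-0.002, 0.0, -1.0]]
force: [0.1, -0.8, -0.4]
width: 0.0352
gripper_force: 30.9
```

```bash
python3 - <<'E'
from h import *
st,im=snap('wrist','w13');print(st['position'])
o=np.array([250,150]);S=6
big=cv2.resize(im[150:250,250:383],None,fx=S,fy=S,interpolation=cv2.INTER_CUBIC)
def dr(P,col):
    q=((proj('wrist',P,st)-o+.5)*S).round().astype(np.int32);cv2.polylines(big,[q],True,col,1)
dr([T(-32+a*19.5,-12+b*19.5,.022) for a,b in[(1,1),(1,-1),(-1,-1),(-1,1)]],(0,255,0))
p=np.array(st['position']);R=np.array(st['orientation'])
for z,c in((.0114,(0,0,255)),(-.0126,(255,0,0))): dr([p+R@np.array([a*.018,b*.018,z]) for a,b in[(1,1),(1,-1),(-1,-1),(-1,1)]],c)
cv2.imwrite('pics/w13c.png',big)
E
```

```text
[0.52931551 0.04299055 0.0448356 ]
```

View pics/w13c.png

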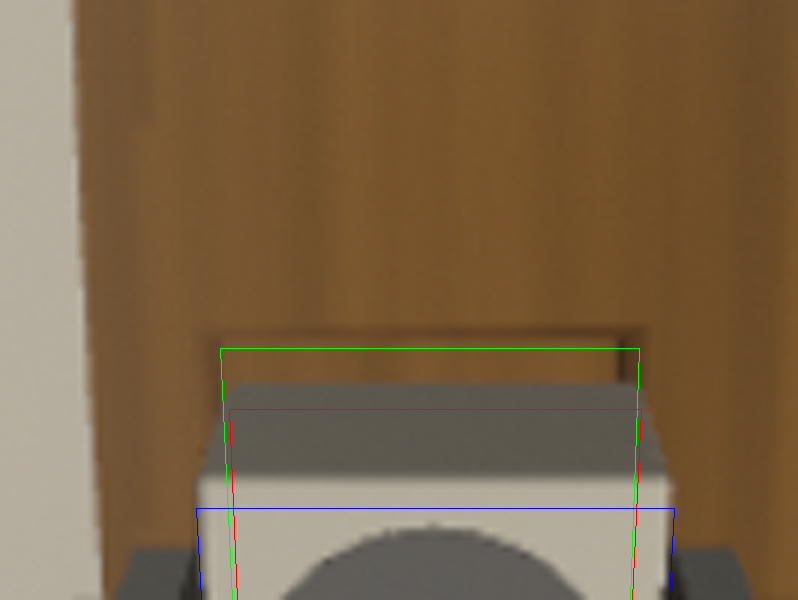

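Request:
{"method": "jog_arm", "body": {
  "deltas": [
    {"dp": [-0.0012, 0, 0.006], "rotation": [0, 0, 0], "grip": 0.3},
    {"dp": [-0.0012, 0, 0.012], "rotation": [0, 0, 0], "grip": 0.3},
    {"dp": [-0.0012, 0, 0.0195], "rotation": [0, 0, 0], "grip": 0.3},
    {"dp": [-0.0012, 0, 0.0195], "rotation": [0, 0, 0], "grip": 0.3},
    {"dp": [-0.0012, 0, 0.0195], "rotation": [0, 0, 0], "grip": 0.3}
  ]
}}

```text
time_s: 25.6
position: [0.5295, 0.0429, 0.0236]
orientation: [[-0.99, 0.144, 0.0], [0.144, 0.99, -0.0], [-0.0, 0.0, -1.0]]
force: [1.4, -0.4, -2.1]
width: 0.0353
gripper_force: 31.8
```

Request:
{"method": "jog_arm", "body": {
  "deltas": [
    {"dp": [0, 0, 0], "rotation": [0, 0, 0], "grip": 0.6},
    {"dp": [0, 0, 0], "rotation": [0, 0, 0], "grip": 0.6},
    {"dp": [0, 0, 0], "rotation": [0, 0, 0], "grip": 0.6}
  ]
}}

```text
time_s: 25.9
position: [0.5289, 0.0429, 0.0237]
orientation: [[-0.99, 0.144, -0.001], [0.144, 0.99, 0.0], [0.001, -0.0, -1.0]]
force: [0.0, 0.2, -0.6]
width: 0.0515
gripper_force: 0.0
```

Request:
{"method": "jog_arm", "body": {
  "deltas": [
    {"dp": [0, 0, -0.05], "rotation": [0, 0, 0], "grip": 0.6},
    {"dp": [0, 0, -0.1], "rotation": [0, 0, 0], "grip": 0.6},
    {"dp": [-0.08, 0, -0.16], "rotation": [0, 0, 0], "grip": 0.6},
    {"dp": [-0.08, 0, -0.16], "rotation": [0, 0, 0], "grip": 0.6},
    {"dp": [-0.08, 0, -0.16], "rotation": [0, 0, 0], "grip": 0.6},
    {"dp": [-0.08, 0, -0.16], "rotation": [0, 0, 0], "grip": 0.6},
    {"dp": [-0.08, 0, -0.16], "rotation": [0, 0, 0], "grip": 0.6},
    {"dp": [-0.08, 0, -0.16], "rotation": [0, 0, 0], "grip": 0.6}
  ]
}}

```text
time_s: 26.7
position: [0.6062, 0.0317, 0.1823]
orientation: [[-0.99, 0.144, -0.004], [0.144, 0.99, 0.0], [0.004, -0.0, -1.0]]
force: [-0.6, -0.0, 1.1]
width: 0.0515
gripper_force: 0.0
```

```bash
python3 - <<'E'
from h import *
st,im=snap('wrist','w14');print(st['position'])
c=proj('wrist',[T(0,20,.02)],st)[0].astype(int);print(c)
y0=max(0,c[1]-100);cv2.imwrite('pics/w14c.png',cv2.resize(im[y0:y0+200,c[0]-100:c[0]+100],None,fx=3,fy=3,interpolation=cv2.INTER_CUBIC))
E
```

```text
[0.60622833 0.03168975 0.18225629]
[354 142]
```

View pics/w14c.png

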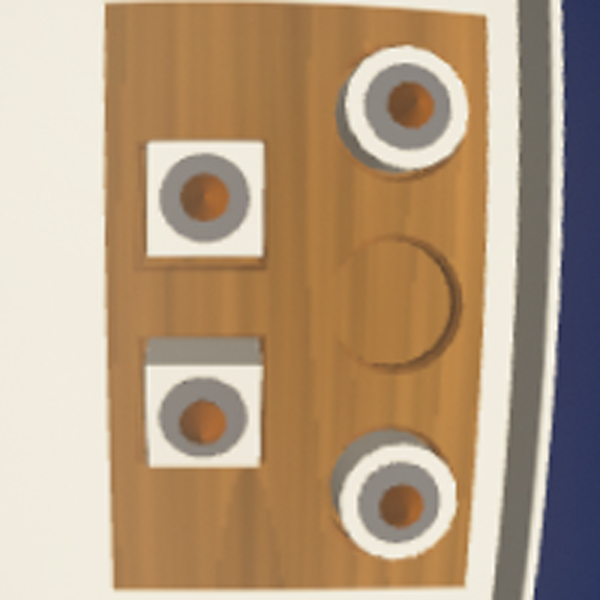

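```bash
python3 - <<'E'
from h import *
a=(.4575,-.332)
chain([(*a,.16,92.6),(*a,.064,92.6),(*a,.14,92.6),(*T(-75,-102.5,.11),81.8),(*T(-75,-102.5,.050),81.8)])
E
```

```text
(0.4575, -0.332, 0.16, 92.6) dp [ 0.095  -0.3813  0.0229] rot [ 0.     -0.0021 -0.1208]
(0.4575, -0.332, 0.064, 92.6) dp [0.    0.    0.096] rot [0. 0. 0.]
(0.4575, -0.332, 0.14, 92.6) dp [ 0.     0.    -0.076] rot [0. 0. 0.]
(np.float64(0.4731), np.float64(-0.0408), np.float64(0.11), 81.8) dp [-0.0288  0.2902  0.03  ] rot [0.   0.   0.12]
(np.float64(0.4731), np.float64(-0.0408), np.float64(0.05), 81.8) dp [0.   0.   0.06] rot [0. 0. 0.]
```

Request:
{"method": "jog_arm", "body": {
  "deltas": [
    {"dp": [0.095, -0.381, 0.023], "rotation": [0, 0, -0.121], "grip": 0.75},
    {"dp": [0.095, -0.381, 0.023], "rotation": [0, 0, -0.121], "grip": 0.75},
    {"dp": [0.095, -0.381, 0.023], "rotation": [0, 0, -0.121], "grip": 0.75},
    {"dp": [0.095, -0.381, 0.023], "rotation": [0, 0, -0.121], "grip": 0.75},
    {"dp": [0.095, -0.381, 0.023], "rotation": [0, 0, -0.121], "grip": 0.75},
    {"dp": [0.095, -0.381, 0.023], "rotation": [0, 0, -0.121], "grip": 0.75},
    {"dp": [0.095, -0.381, 0.023], "rotation": [0, 0, -0.121], "grip": 0.75},
    {"dp": [0.095, -0.381, 0.023], "rotation": [0, 0, -0.121], "grip": 0.75}
  ]
}}

```text
time_s: 27.55
position: [0.4576, -0.3331, 0.1603]
orientation: [[-0.999, -0.045, -0.001], [-0.045, 0.999, 0.001], [0.001, 0.001, -1.0]]
force: [1.5, 0.7, 0.6]
width: 0.0642
gripper_force: 0.0
```

Request:
{"method": "jog_arm", "body": {
  "deltas": [
    {"dp": [0, 0, 0], "rotation": [0, 0, 0], "grip": 0.75},
    {"dp": [0, 0, 0], "rotation": [0, 0, 0], "grip": 0.75},
    {"dp": [0, 0, 0], "rotation": [0, 0, 0], "grip": 0.75},
    {"dp": [0, 0, 0], "rotation": [0, 0, 0], "grip": 0.75},
    {"dp": [0, 0, 0], "rotation": [0, 0, 0], "grip": 0.75}
  ]
}}

```text
time_s: 28.05
position: [0.4601, -0.3306, 0.161]
orientation: [[-0.999, -0.048, -0.0], [-0.048, 0.999, 0.0], [0.0, 0.0, -1.0]]
force: [0.8, 0.6, 0.4]
width: 0.0642
gripper_force: 0.0
```

```bash
python3 - <<'E'
from h import *
st,im=snap('wrist','w15');print(st['position'],st['width'])
for o in outline_of('wrist','clip_lamp0'):
    if o['conf']<.3: continue
    rc=cv2.minAreaRect(cv2.findNonZero(o['region'].astype(np.uint8)))
    print(round(o['conf'],2),np.round(o['point'],1),[np.round(x,1) for x in rc],at_z('wrist',rc[0],.085,st)[0].round(4))
for a in [(.4575,-.332),(.5295,-.3279),(.5946,-.326)]:print(proj('wrist',[(*a,.085)],st))
chain([(.4575,-.332,.064,92.6)],st)
E
```

```text
[ 0.4600844  -0.33060667  0.1609655 ] 0.06420797991194835
0.9 [321.5 203.5] [array([319.5, 202.7]), array([61.1, 51.7]), np.float64(1.1)] [ 0.4519 -0.3327  0.085 ]
0.76 [319.  324.7] [array([316. , 322.3]), array([33.1, 31.6]), np.float64(78.7)] [ 0.5597 -0.3309  0.085 ]
0.68 [315.5 279.1] [array([319. , 280.5]), array([61., 54.]), np.float64(90.0)] [ 0.5168 -0.3301  0.085 ]
[[320.08863579 210.06558949]]
[[321.04828355 293.78931261]]
[[319.81067039 351.23110559]]
(0.4575, -0.332, 0.064, 92.6) dp [ 0.0026 -0.0013  0.097 ] rot [ 0.0001 -0.      0.0015]
```

Request:
{"method": "jog_arm", "body": {
  "deltas": [
    {"dp": [0.003, -0.001, 0.04], "rotation": [0, 0, 0.001], "grip": 0.75},
    {"dp": [0.003, -0.001, 0.08], "rotation": [0, 0, 0.001], "grip": 0.75},
    {"dp": [0.003, -0.001, 0.097], "rotation": [0, 0, 0.001], "grip": 0.75},
    {"dp": [0.003, -0.001, 0.097], "rotation": [0, 0, 0.001], "grip": 0.75},
    {"dp": [0.003, -0.001, 0.097], "rotation": [0, 0, 0.001], "grip": 0.75}
  ]
}}

```text
time_s: 28.65
position: [0.4569, -0.333, 0.0643]
orientation: [[-0.999, -0.044, 0.0], [-0.044, 0.999, 0.0], [-0.0, 0.0, -1.0]]
force: [-0.7, -0.1, -0.2]
width: 0.0638
gripper_force: 0.0
```

Request:
{"method": "jog_arm", "body": {
  "deltas": [
    {"dp": [0, 0, 0], "rotation": [0, 0, 0], "grip": 0.4},
    {"dp": [0, 0, 0], "rotation": [0, 0, 0], "grip": 0.15},
    {"dp": [0, 0, 0], "rotation": [0, 0, 0], "grip": 0.1},
    {"dp": [0, 0, 0], "rotation": [0, 0, 0], "grip": 0.1},
    {"dp": [0, 0, 0], "rotation": [0, 0, 0], "grip": 0.1},
    {"dp": [0, 0, 0], "rotation": [0, 0, 0], "grip": 0.1},
    {"dp": [0, 0, 0], "rotation": [0, 0, 0], "grip": 0.1}
  ],
  "force": 30
}}

```text
time_s: 29.35
position: [0.4582, -0.3346, 0.0668]
orientation: [[-0.999, -0.044, 0.004], [-0.044, 0.999, -0.004], [-0.004, -0.004, -1.0]]
force: [-0.6, 1.2, 9.5]
width: 0.0168
gripper_force: 33.5
```

Request:
{"method": "jog_arm", "body": {
  "deltas": [
    {"dp": [0, 0, -0.03], "rotation": [0, 0, 0], "grip": 0.1},
    {"dp": [0, 0, -0.07], "rotation": [0, 0, 0], "grip": 0.1},
    {"dp": [0, 0, -0.08], "rotation": [0, 0, 0], "grip": 0.1},
    {"dp": [0, 0, -0.08], "rotation": [0, 0, 0], "grip": 0.1}
  ]
}}

```text
time_s: 29.75
position: [0.4581, -0.3345, 0.1468]
orientation: [[-0.999, -0.044, 0.004], [-0.044, 0.999, -0.004], [-0.004, -0.004, -1.0]]
force: [0.4, -0.3, -1.0]
width: 0.0173
gripper_force: 32.1
```

Request:
{"method": "jog_arm", "body": {
  "deltas": [
    {"dp": [-0.029, 0.29, 0], "rotation": [0, 0, 0.12], "grip": 0.1},
    {"dp": [-0.029, 0.29, 0], "rotation": [0, 0, 0.12], "grip": 0.1},
    {"dp": [-0.029, 0.29, 0], "rotation": [0, 0, 0.12], "grip": 0.1},
    {"dp": [-0.029, 0.29, 0], "rotation": [0, 0, 0.12], "grip": 0.1},
    {"dp": [-0.029, 0.29, 0], "rotation": [0, 0, 0.12], "grip": 0.1},
    {"dp": [-0.029, 0.29, 0], "rotation": [0, 0, 0.12], "grip": 0.1},
    {"dp": [-0.029, 0.29, 0], "rotation": [0, 0, 0.12], "grip": 0.1},
    {"dp": [-0.029, 0.29, 0], "rotation": [0, 0, 0.12], "grip": 0.1}
  ]
}}

```text
time_s: 30.55
position: [0.4721, -0.0411, 0.143]
orientation: [[-0.99, 0.142, -0.002], [0.142, 0.99, -0.0], [0.002, -0.0, -1.0]]
force: [0.1, -0.6, -0.8]
width: 0.017
gripper_force: 32.1
```

Request:
{"method": "jog_arm", "body": {
  "deltas": [
    {"dp": [0, 0, 0], "rotation": [0, 0, 0], "grip": 0.1},
    {"dp": [0, 0, 0], "rotation": [0, 0, 0], "grip": 0.1},
    {"dp": [0, 0, 0], "rotation": [0, 0, 0], "grip": 0.1},
    {"dp": [0, 0, 0], "rotation": [0, 0, 0], "grip": 0.1},
    {"dp": [0, 0, 0], "rotation": [0, 0, 0], "grip": 0.1}
  ]
}}

```text
time_s: 31.05
position: [0.4728, -0.0427, 0.1439]
orientation: [[-0.989, 0.145, -0.0], [0.145, 0.989, -0.0], [0.0, -0.0, -1.0]]
force: [-0.0, 1.1, -0.5]
width: 0.0173
gripper_force: 32.1
```

```bash
python3 - <<'E'
from h import *
st,im=snap('wrist','w16');print(st['position'],st['width'],st['gripper_force'])
chain([(*T(-75,-102.5,.0525),81.8)],st)
o=np.array([230,90]);S=4
big=cv2.resize(im[90:230,230:410],None,fx=S,fy=S,interpolation=cv2.INTER_CUBIC)
q=lambda P:((proj('wrist',P,st)-o+.5)*S).round().astype(np.int32)
for y in(-100,-105):cv2.polylines(big,[q([T(x,y,.036) for x in range(-135,-40,5)])],False,(0,0,255),1)
cv2.imwrite('pics/w16c.png',big)
E
```

```text
[ 0.4727665  -0.04265541  0.14386837] 0.017257829725155827 32.0550262928009
(np.float64(0.4731), np.float64(-0.0408), np.float64(0.0525), 81.8) dp [-0.0001  0.0019  0.0914] rot [-0.     -0.     -0.0016]
```

View pics/w16c.png

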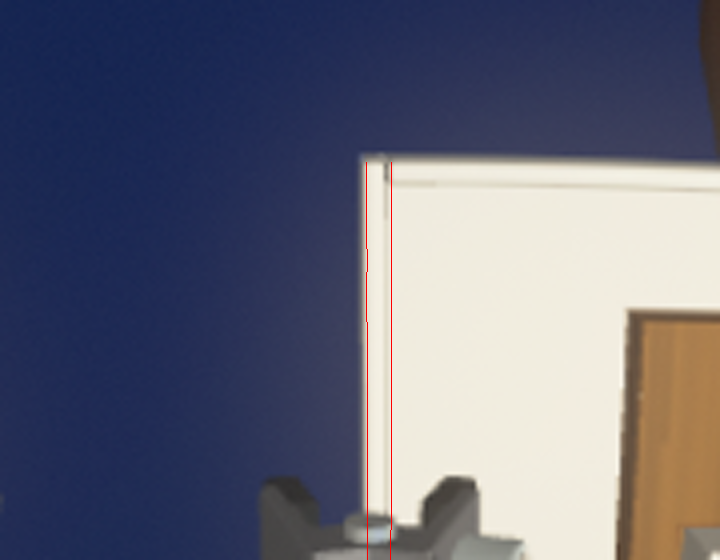

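Request:
{"method": "jog_arm", "body": {
  "deltas": [
    {"dp": [0, 0.001, 0.03], "rotation": [0, 0, 0], "grip": 0.1},
    {"dp": [0, 0.001, 0.05], "rotation": [0, 0, 0], "grip": 0.1},
    {"dp": [0, 0.001, 0.07], "rotation": [0, 0, 0], "grip": 0.1},
    {"dp": [0, 0.001, 0.082], "rotation": [0, 0, 0], "grip": 0.1},
    {"dp": [0, 0.001, 0.088], "rotation": [0, 0, 0], "grip": 0.1},
    {"dp": [0, 0.001, 0.088], "rotation": [0, 0, 0], "grip": 0.1}
  ]
}}

```text
time_s: 31.7
position: [0.4724, -0.0411, 0.0553]
orientation: [[-0.99, 0.144, -0.001], [0.144, 0.99, 0.0], [0.001, 0.0, -1.0]]
force: [0.7, 1.0, -0.2]
width: 0.0175
gripper_force: 32.1
```

Request:
{"method": "jog_arm", "body": {
  "deltas": [
    {"dp": [0, 0, 0.003], "rotation": [0, 0, 0], "grip": 0.1},
    {"dp": [0, 0, 0.006], "rotation": [0, 0, 0], "grip": 0.1},
    {"dp": [0, 0, 0.006], "rotation": [0, 0, 0], "grip": 0.1}
  ]
}}

```text
time_s: 32.0
position: [0.474, -0.0413, 0.0526]
orientation: [[-0.99, 0.144, 0.003], [0.144, 0.99, -0.001], [-0.003, -0.0, -1.0]]
force: [-7.3, 0.8, 22.4]
width: 0.0171
gripper_force: 35.2
```

Request:
{"method": "jog_arm", "body": {
  "deltas": [
    {"dp": [0, 0, -0.001], "rotation": [0, 0, 0], "grip": 0.3},
    {"dp": [0, 0, -0.002], "rotation": [0, 0, 0], "grip": 0.5},
    {"dp": [0, 0, -0.002], "rotation": [0, 0, 0], "grip": 0.75},
    {"dp": [0, 0, -0.002], "rotation": [0, 0, 0], "grip": 0.75},
    {"dp": [0, 0, -0.002], "rotation": [0, 0, 0], "grip": 0.75},
    {"dp": [0, 0, -0.002], "rotation": [0, 0, 0], "grip": 0.75}
  ]
}}

```text
time_s: 32.6
position: [0.4728, -0.0411, 0.0517]
orientation: [[-0.99, 0.144, -0.0], [0.144, 0.99, 0.0], [0.0, 0.0, -1.0]]
force: [0.2, 0.1, -0.1]
width: 0.0641
gripper_force: 0.0
```

Request:
{"method": "jog_arm", "body": {
  "deltas": [
    {"dp": [0, 0, -0.05], "rotation": [0, 0, 0], "grip": 0.75},
    {"dp": [0, 0, -0.1], "rotation": [0, 0, 0], "grip": 0.75},
    {"dp": [-0.07, 0, -0.15], "rotation": [0, 0, 0], "grip": 0.75},
    {"dp": [-0.1, 0, -0.15], "rotation": [0, 0, 0], "grip": 0.75},
    {"dp": [-0.1, 0, -0.15], "rotation": [0, 0, 0], "grip": 0.75},
    {"dp": [-0.1, 0, -0.15], "rotation": [0, 0, 0], "grip": 0.75},
    {"dp": [-0.1, 0, -0.15], "rotation": [0, 0, 0], "grip": 0.75},
    {"dp": [-0.1, 0, -0.15], "rotation": [0, 0, 0], "grip": 0.75}
  ]
}}

```text
time_s: 33.4
position: [0.5701, -0.0551, 0.2009]
orientation: [[-0.99, 0.144, -0.003], [0.144, 0.99, 0.001], [0.003, 0.0, -1.0]]
force: [0.4, 1.1, 0.5]
width: 0.0637
gripper_force: 0.0
```

```bash
python3 - <<'E'
from h import *
st,im=snap('wrist','w17');print(st['position'],st['width'],st['time_s'])
for o in outline_of('wrist','clip_lamp0'):
    if o['conf']<.3: continue
    rc=cv2.minAreaRect(cv2.findNonZero(o['region'].astype(np.uint8)))
    print(round(o['conf'],2),np.round(o['point'],1),[np.round(x,1) for x in rc],at_z('wrist',rc[0],.06,st)[0].round(4))
# expected silhouette pts, tray frame: tails top, pin, lens
o=T(-75,-102.5,0)
for n,y,z in[('tail-',-22,.0815),('tail+',22,.0815),('pin',0,.0395),('lens',18.5,.0285)]:
    print(n,proj('wrist',[T(-75,-102.5+y,z)],st).round(1))
for s in ('w17',): 
    g=im[int(proj('wrist',[T(-75,-102.5,.08)],st)[0][1])-0]
a=(.5295,-.3279);print(st['joints'])
chain([(*a,.2,92.6-180)],st)
E
```

```text
[ 0.57006367 -0.05511869  0.20085439] 0.06366694325610593 33.4
0.88 [320.9  86.5] [array([321.5,  87.5]), array([33., 53.]), np.float64(90.0)] [ 0.4729 -0.0414  0.06  ]
0.74 [101.6 248.5] [array([100.9, 248.9]), array([28.3, 55. ]), np.float64(59.9)] [ 0.5981 -0.3325  0.06  ]
0.67 [ 85.3 194.3] [array([ 82.3, 195.2]), array([24.7, 55.3]), np.float64(71.6)] [ 0.529  -0.3369  0.06  ]
tail- [[295.7  85.3]]
tail+ [[348.6  85.3]]
pin [[322.1  89.8]]
lens [[340.6  91. ]]
[-2.25245800e-01  3.91377090e-01 -1.76960858e-01  1.00533536e+00
 -1.62357056e-05 -8.07092047e-02]
(0.5295, -0.3279, 0.2, -87.4) dp [ 0.0008 -0.2758  0.0008] rot [-2.7000e-03 -5.0000e-04  1.8791e+00]
```

Request:
{"method": "jog_arm", "body": {
  "deltas": [
    {"dp": [0.001, -0.276, 0], "rotation": [0, 0, 0.7], "grip": 0.75},
    {"dp": [0.001, -0.276, 0], "rotation": [0, 0, 0.7], "grip": 0.75},
    {"dp": [0.001, -0.276, 0], "rotation": [0, 0, 0.7], "grip": 0.75},
    {"dp": [0.001, -0.276, 0], "rotation": [0, 0, 0.7], "grip": 0.75},
    {"dp": [0.001, -0.276, 0], "rotation": [0, 0, 0.7], "grip": 0.75},
    {"dp": [0.001, -0.276, 0], "rotation": [0, 0, 0.7], "grip": 0.75},
    {"dp": [0.001, -0.276, 0], "rotation": [0, 0, 0.7], "grip": 0.75},
    {"dp": [0.001, -0.276, 0], "rotation": [0, 0, 0.7], "grip": 0.75}
  ]
}}

```text
time_s: 34.3
position: [0.5299, -0.3294, 0.2014]
orientation: [[-0.315, 0.949, -0.001], [0.949, 0.315, 0.001], [0.001, -0.0, -1.0]]
force: [-0.6, 0.5, -0.1]
width: 0.064
gripper_force: 0.0
```

Request:
{"method": "jog_arm", "body": {
  "deltas": [
    {"dp": [0, 0, 0], "rotation": [0, 0, 0.7], "grip": 0.75},
    {"dp": [0, 0, 0], "rotation": [0, 0, 0.7], "grip": 0.75},
    {"dp": [0, 0, 0], "rotation": [0, 0, 0.7], "grip": 0.75},
    {"dp": [0, 0, 0], "rotation": [0, 0, 0.7], "grip": 0.75},
    {"dp": [0, 0, 0], "rotation": [0, 0, 0.7], "grip": 0.75},
    {"dp": [0, 0, 0], "rotation": [0, 0, 0.7], "grip": 0.75},
    {"dp": [0, 0, 0], "rotation": [0, 0, 0.7], "grip": 0.75},
    {"dp": [0, 0, 0], "rotation": [0, 0, 0.7], "grip": 0.75}
  ]
}}

```text
time_s: 35.1
position: [0.5304, -0.328, 0.2017]
orientation: [[0.701, 0.713, -0.001], [0.713, -0.701, 0.001], [-0.0, -0.001, -1.0]]
force: [-0.1, 1.2, -0.4]
width: 0.064
gripper_force: 0.0
```

Request:
{"method": "jog_arm", "body": {
  "deltas": [
    {"dp": [0, 0, 0.03], "rotation": [0, 0, 0.48], "grip": 0.75},
    {"dp": [0, 0, 0.03], "rotation": [0, 0, 0.48], "grip": 0.75},
    {"dp": [0, 0, 0.03], "rotation": [0, 0, 0.48], "grip": 0.75},
    {"dp": [0, 0, 0.03], "rotation": [0, 0, 0.48], "grip": 0.75},
    {"dp": [0, 0, 0.03], "rotation": [0, 0, 0.48], "grip": 0.75},
    {"dp": [0, 0, 0.03], "rotation": [0, 0, 0.48], "grip": 0.75},
    {"dp": [0, 0, 0.03], "rotation": [0, 0, 0.48], "grip": 0.75},
    {"dp": [0, 0, 0.03], "rotation": [0, 0, 0.48], "grip": 0.75}
  ]
}}

```text
time_s: 35.9
position: [0.5309, -0.3283, 0.1719]
orientation: [[0.999, 0.046, -0.0], [0.046, -0.999, 0.0], [-0.0, -0.0, -1.0]]
force: [0.4, 0.3, -0.7]
width: 0.0638
gripper_force: 0.0
```

Request:
{"method": "jog_arm", "body": {
  "deltas": [
    {"dp": [0, 0, 0], "rotation": [0, 0, 0], "grip": 0.75},
    {"dp": [0, 0, 0], "rotation": [0, 0, 0], "grip": 0.75},
    {"dp": [0, 0, 0], "rotation": [0, 0, 0], "grip": 0.75}
  ]
}}

```text
time_s: 36.2
position: [0.5312, -0.3285, 0.1719]
orientation: [[0.999, 0.044, 0.0], [0.044, -0.999, -0.0], [0.0, 0.0, -1.0]]
force: [-0.8, -0.4, 0.6]
width: 0.0641
gripper_force: 0.0
```

```bash
python3 - <<'E'
from h import *
st,im=snap('wrist','w18');print(st['position'],st['width'],st['time_s'],st['joints'])
for o in outline_of('wrist','clip_lamp0'):
    if o['conf']<.3: continue
    rc=cv2.minAreaRect(cv2.findNonZero(o['region'].astype(np.uint8)))
    print(round(o['conf'],2),np.round(o['point'],1),[np.round(x,1) for x in rc],at_z('wrist',rc[0],.085,st)[0].round(4))
a=(.5295,-.3279)
chain([(*a,.064,-87.4),(*a,.15,-87.4)],st)
E
```

```text
[ 0.53115914 -0.32850859  0.17189113] 0.06411748302382414 36.2 [-6.72017393e-01  5.04854063e-01 -7.34312866e-02  9.92453340e-01
  5.07313101e-06  2.42516221e+00]
0.98 [319.3 124.7] [array([322.4, 124.7]), array([63.1, 35.6]), np.float64(1.1)] [ 0.5946 -0.3263  0.085 ]
0.61 [ 75.8 239.7] [array([ 74.4, 240.3]), array([34.6, 57.2]), np.float64(67.8)] [ 0.4836 -0.0734  0.085 ]
(0.5295, -0.3279, 0.064, -87.4) dp [-0.0016 -0.0007  0.1079] rot [ 0.     -0.     -0.0006]
(0.5295, -0.3279, 0.15, -87.4) dp [ 0.     0.    -0.086] rot [0. 0. 0.]
```

Request:
{"method": "jog_arm", "body": {
  "deltas": [
    {"dp": [-0.002, 0, 0.04], "rotation": [0, 0, 0], "grip": 0.75},
    {"dp": [-0.002, 0, 0.08], "rotation": [0, 0, 0], "grip": 0.75},
    {"dp": [-0.002, 0, 0.108], "rotation": [0, 0, 0], "grip": 0.75},
    {"dp": [-0.002, 0, 0.108], "rotation": [0, 0, 0], "grip": 0.75},
    {"dp": [-0.002, 0, 0.108], "rotation": [0, 0, 0], "grip": 0.75}
  ]
}}

```text
time_s: 36.8
position: [0.5291, -0.3285, 0.0641]
orientation: [[0.999, 0.044, -0.001], [0.044, -0.999, 0.0], [-0.001, -0.0, -1.0]]
force: [-0.1, -0.2, -0.3]
width: 0.064
gripper_force: 0.0
```

Request:
{"method": "jog_arm", "body": {
  "deltas": [
    {"dp": [0, 0, 0], "rotation": [0, 0, 0], "grip": 0.4},
    {"dp": [0, 0, 0], "rotation": [0, 0, 0], "grip": 0.15},
    {"dp": [0, 0, 0], "rotation": [0, 0, 0], "grip": 0.1},
    {"dp": [0, 0, 0], "rotation": [0, 0, 0], "grip": 0.1},
    {"dp": [0, 0, 0], "rotation": [0, 0, 0], "grip": 0.1},
    {"dp": [0, 0, 0], "rotation": [0, 0, 0], "grip": 0.1},
    {"dp": [0, 0, 0], "rotation": [0, 0, 0], "grip": 0.1}
  ],
  "force": 30
}}

```text
time_s: 37.5
position: [0.5316, -0.3293, 0.0677]
orientation: [[0.999, 0.045, 0.006], [0.045, -0.999, -0.002], [0.006, 0.002, -1.0]]
force: [0.1, 3.1, 10.5]
width: 0.0169
gripper_force: 31.2
```

Request:
{"method": "jog_arm", "body": {
  "deltas": [
    {"dp": [0, 0, -0.03], "rotation": [0, 0, 0], "grip": 0.1},
    {"dp": [0, 0, -0.08], "rotation": [0, 0, 0], "grip": 0.1},
    {"dp": [0, 0, -0.106], "rotation": [0, 0, 0], "grip": 0.1},
    {"dp": [0, 0, -0.106], "rotation": [0, 0, 0], "grip": 0.1}
  ]
}}

```text
time_s: 37.9
position: [0.5322, -0.3309, 0.1766]
orientation: [[0.999, 0.044, 0.009], [0.044, -0.999, -0.007], [0.008, 0.007, -1.0]]
force: [-0.8, 0.3, 0.7]
width: 0.0172
gripper_force: 29.9
```

```bash
python3 - <<'E'
from h import *
st=read_state();print(st['position'],st['width'])
chain([(*T(0,-102.5,.17),81.8)],st)
E
```

```text
[ 0.53218387 -0.33092825  0.17658117] 0.017242806255856218
(np.float64(0.5474), np.float64(-0.0515), np.float64(0.17), 81.8) dp [ 0.0275 -0.2785  0.0048] rot [ 0.0086  0.0062 -1.8808]
```

Request:
{"method": "jog_arm", "body": {
  "deltas": [
    {"dp": [0.03, -0.276, 0], "rotation": [0, 0, -0.7], "grip": 0.1},
    {"dp": [0.03, -0.276, 0], "rotation": [0, 0, -0.7], "grip": 0.1},
    {"dp": [0.03, -0.276, 0], "rotation": [0, 0, -0.7], "grip": 0.1},
    {"dp": [0.03, -0.276, 0], "rotation": [0, 0, -0.7], "grip": 0.1},
    {"dp": [0.03, -0.276, 0], "rotation": [0, 0, -0.7], "grip": 0.1},
    {"dp": [0.03, -0.276, 0], "rotation": [0, 0, -0.7], "grip": 0.1},
    {"dp": [0.03, -0.276, 0], "rotation": [0, 0, -0.7], "grip": 0.1},
    {"dp": [0.03, -0.276, 0], "rotation": [0, 0, -0.7], "grip": 0.1}
  ]
}}

```text
time_s: 38.7
position: [0.5468, -0.05, 0.1699]
orientation: [[0.409, 0.913, 0.0], [0.913, -0.409, -0.0], [-0.0, 0.0, -1.0]]
force: [-1.6, -0.3, -0.7]
width: 0.0174
gripper_force: 29.9
```

Request:
{"method": "jog_arm", "body": {
  "deltas": [
    {"dp": [0, 0, 0], "rotation": [0, 0, -0.7], "grip": 0.1},
    {"dp": [0, 0, 0], "rotation": [0, 0, -0.7], "grip": 0.1},
    {"dp": [0, 0, 0], "rotation": [0, 0, -0.7], "grip": 0.1},
    {"dp": [0, 0, 0], "rotation": [0, 0, -0.7], "grip": 0.1},
    {"dp": [0, 0, 0], "rotation": [0, 0, -0.7], "grip": 0.1},
    {"dp": [0, 0, 0], "rotation": [0, 0, -0.7], "grip": 0.1},
    {"dp": [0, 0, 0], "rotation": [0, 0, -0.7], "grip": 0.1},
    {"dp": [0, 0, 0], "rotation": [0, 0, -0.7], "grip": 0.1}
  ]
}}

```text
time_s: 39.5
position: [0.5468, -0.0515, 0.1698]
orientation: [[-0.626, 0.78, 0.0], [0.78, 0.626, -0.0], [-0.0, 0.0, -1.0]]
force: [0.1, -0.3, -0.5]
width: 0.0167
gripper_force: 29.9
```

Request:
{"method": "jog_arm", "body": {
  "deltas": [
    {"dp": [0, 0, 0.03], "rotation": [0, 0, -0.48], "grip": 0.1},
    {"dp": [0, 0, 0.03], "rotation": [0, 0, -0.48], "grip": 0.1},
    {"dp": [0, 0, 0.03], "rotation": [0, 0, -0.48], "grip": 0.1},
    {"dp": [0, 0, 0.03], "rotation": [0, 0, -0.48], "grip": 0.1},
    {"dp": [0, 0, 0.03], "rotation": [0, 0, -0.48], "grip": 0.1},
    {"dp": [0, 0, 0.03], "rotation": [0, 0, -0.48], "grip": 0.1},
    {"dp": [0, 0, 0.03], "rotation": [0, 0, -0.48], "grip": 0.1},
    {"dp": [0, 0, 0.03], "rotation": [0, 0, -0.48], "grip": 0.1}
  ]
}}

```text
time_s: 40.3
position: [0.5469, -0.0515, 0.1399]
orientation: [[-0.989, 0.146, 0.0], [0.146, 0.989, -0.0], [-0.0, -0.0, -1.0]]
force: [0.2, -0.6, -0.2]
width: 0.0172
gripper_force: 29.9
```

Request:
{"method": "jog_arm", "body": {
  "deltas": [
    {"dp": [0, 0, 0], "rotation": [0, 0, 0], "grip": 0.1},
    {"dp": [0, 0, 0], "rotation": [0, 0, 0], "grip": 0.1},
    {"dp": [0, 0, 0], "rotation": [0, 0, 0], "grip": 0.1},
    {"dp": [0, 0, 0], "rotation": [0, 0, 0], "grip": 0.1},
    {"dp": [0, 0, 0], "rotation": [0, 0, 0], "grip": 0.1}
  ]
}}

```text
time_s: 40.8
position: [0.547, -0.0515, 0.1399]
orientation: [[-0.99, 0.144, 0.0], [0.144, 0.99, -0.0], [-0.0, -0.0, -1.0]]
force: [1.1, 0.2, -0.7]
width: 0.0172
gripper_force: 29.9
```

```bash
python3 - <<'E'
from h import *
st,im=snap('wrist','w19');print(st['position'],st['width'],st['time_s'])
chain([(*T(0,-102.5,.0525),81.8)],st)
# find rim and jaw columns ahead of the jaws: gray profile along tray y at rim height
g=cv2.cvtColor(im,cv2.COLOR_BGR2GRAY)
ys=np.arange(-130,-80,1.)
for x in(-60,-45):
    q=proj('wrist',[T(x,y,.036) for y in ys],st).astype(np.float32)
    v=cv2.remap(im,q[None,:,0],q[None,:,1],cv2.INTER_LINEAR)[0]
    print(x,[(int(y),int(c[2]))for y,c in zip(ys,v)][18:36])
E
```

```text
[ 0.54697663 -0.05153139  0.13989852] 0.017211369257221717 40.8
(np.float64(0.5474), np.float64(-0.0515), np.float64(0.0525), 81.8) dp [-0.0004  0.0001  0.0874] rot [-0.     0.    -0.001]
-60 [(-112, 62), (-111, 63), (-110, 63), (-109, 64), (-108, 66), (-107, 86), (-106, 136), (-105, 200), (-104, 229), (-103, 230), (-102, 228), (-101, 225), (-100, 235), (-99, 240), (-98, 240), (-97, 240), (-96, 241), (-95, 241)]
-45 [(-112, 63), (-111, 65), (-110, 65), (-109, 66), (-108, 66), (-107, 74), (-106, 131), (-105, 215), (-104, 240), (-103, 243), (-102, 240), (-101, 235), (-100, 240), (-99, 240), (-98, 240), (-97, 240), (-96, 240), (-95, 240)]
```

Request:
{"method": "jog_arm", "body": {
  "deltas": [
    {"dp": [0, 0, 0.03], "rotation": [0, 0, 0], "grip": 0.1},
    {"dp": [0, 0, 0.05], "rotation": [0, 0, 0], "grip": 0.1},
    {"dp": [0, 0, 0.07], "rotation": [0, 0, 0], "grip": 0.1},
    {"dp": [0, 0, 0.08], "rotation": [0, 0, 0], "grip": 0.1},
    {"dp": [0, 0, 0.084], "rotation": [0, 0, 0], "grip": 0.1},
    {"dp": [0, 0, 0.084], "rotation": [0, 0, 0], "grip": 0.1}
  ]
}}

```text
time_s: 41.45
position: [0.5469, -0.0515, 0.0558]
orientation: [[-0.99, 0.144, -0.0], [0.144, 0.99, 0.0], [0.0, 0.0, -1.0]]
force: [0.9, -0.3, -0.3]
width: 0.0171
gripper_force: 29.9
```

Request:
{"method": "jog_arm", "body": {
  "deltas": [
    {"dp": [0, 0, 0.003], "rotation": [0, 0, 0], "grip": 0.1},
    {"dp": [0, 0, 0.005], "rotation": [0, 0, 0], "grip": 0.1},
    {"dp": [0, 0, 0.005], "rotation": [0, 0, 0], "grip": 0.1}
  ]
}}

```text
time_s: 41.75
position: [0.5482, -0.0518, 0.0535]
orientation: [[-0.99, 0.144, 0.003], [0.144, 0.99, -0.001], [-0.003, -0.0, -1.0]]
force: [-4.2, 0.8, 14.4]
width: 0.0172
gripper_force: 31.9
```

Contact exactly where predicted. Release and go to the far lamp.

Request:
{"method": "jog_arm", "body": {
  "deltas": [
    {"dp": [0, 0, -0.001], "rotation": [0, 0, 0], "grip": 0.3},
    {"dp": [0, 0, -0.002], "rotation": [0, 0, 0], "grip": 0.5},
    {"dp": [0, 0, -0.002], "rotation": [0, 0, 0], "grip": 0.75},
    {"dp": [0, 0, -0.002], "rotation": [0, 0, 0], "grip": 0.75},
    {"dp": [0, 0, -0.002], "rotation": [0, 0, 0], "grip": 0.75},
    {"dp": [0, 0, -0.002], "rotation": [0, 0, 0], "grip": 0.75}
  ]
}}

```text
time_s: 42.35
position: [0.5469, -0.0515, 0.0527]
orientation: [[-0.99, 0.144, -0.0], [0.144, 0.99, 0.0], [0.0, 0.0, -1.0]]
force: [-0.5, -0.1, -0.5]
width: 0.0645
gripper_force: 0.0
```

Request:
{"method": "jog_arm", "body": {
  "deltas": [
    {"dp": [0, 0, -0.05], "rotation": [0, 0, 0], "grip": 0.75},
    {"dp": [0, 0, -0.1], "rotation": [0, 0, 0], "grip": 0.75},
    {"dp": [-0.05, 0, -0.15], "rotation": [0, 0, 0], "grip": 0.75},
    {"dp": [-0.09, 0, -0.15], "rotation": [0, 0, 0], "grip": 0.75},
    {"dp": [-0.09, 0, -0.15], "rotation": [0, 0, 0], "grip": 0.75},
    {"dp": [-0.09, 0, -0.15], "rotation": [0, 0, 0], "grip": 0.75},
    {"dp": [-0.09, 0, -0.15], "rotation": [0, 0, 0], "grip": 0.75},
    {"dp": [-0.09, 0, -0.15], "rotation": [0, 0, 0], "grip": 0.75}
  ]
}}

```text
time_s: 43.15
position: [0.6341, -0.0641, 0.2018]
orientation: [[-0.99, 0.144, -0.003], [0.144, 0.99, 0.001], [0.003, 0.0, -1.0]]
force: [0.6, -0.0, -0.7]
width: 0.064
gripper_force: 0.0
```

```bash
python3 - <<'E'
from h import *
st,im=snap('wrist','w20');print(st['position'],st['width'],st['time_s'])
for o in outline_of('wrist','clip_lamp0'):
    if o['conf']<.3: continue
    rc=cv2.minAreaRect(cv2.findNonZero(o['region'].astype(np.uint8)))
    print(round(o['conf'],2),np.round(o['point'],1),[np.round(x,1) for x in rc],at_z('wrist',rc[0],.06,st)[0].round(4))
for X in(-75,0):
  for n,y,z in[('tail-',-22,.0815),('tail+',22,.0815),('lens',18.5,.0285)]: print(n,proj('wrist',[T(X,-102.5+y,z)],st).round(1))
a=(.5946,-.3261)
chain([(*a,.2,92.6-180),(*a,.17,-87.4)],st)
E
```

```text
[ 0.63414619 -0.06407405  0.20177623] 0.06395689106343402 43.15
0.95 [323.9  22.2] [array([320.,  22.]), array([44., 52.]), np.float64(90.0)] [ 0.4741 -0.0426  0.06  ]
0.93 [ 88.5 194. ] [array([ 89.3, 194.8]), array([25.3, 55.9]), np.float64(70.0)] [ 0.5946 -0.334   0.06  ]
0.66 [321.8 102.3] [array([320.6, 100.7]), array([32.6, 53.3]), np.float64(88.8)] [ 0.5489 -0.0528  0.06  ]
0.42 [405.9  72.4] [array([408.9,  72.2]), array([37.6, 35.2]), np.float64(3.2)] [0.5312 0.0323 0.06  ]
tail- [[295.8  13.7]]
tail+ [[347.7  13.7]]
lens [[340.   30.3]]
tail- [[295.5  97.4]]
tail+ [[348.2  97.4]]
lens [[340.2 101.1]]
(0.5946, -0.3261, 0.2, -87.4) dp [ 0.0014 -0.265   0.0017] rot [-2.8000e-03 -5.0000e-04  1.8791e+00]
(0.5946, -0.3261, 0.17, -87.4) dp [0.   0.   0.03] rot [0. 0. 0.]
```

Request:
{"method": "jog_arm", "body": {
  "deltas": [
    {"dp": [0.001, -0.265, 0], "rotation": [0, 0, 0.7], "grip": 0.75},
    {"dp": [0.001, -0.265, 0], "rotation": [0, 0, 0.7], "grip": 0.75},
    {"dp": [0.001, -0.265, 0], "rotation": [0, 0, 0.7], "grip": 0.75},
    {"dp": [0.001, -0.265, 0], "rotation": [0, 0, 0.7], "grip": 0.75},
    {"dp": [0.001, -0.265, 0], "rotation": [0, 0, 0.7], "grip": 0.75},
    {"dp": [0.001, -0.265, 0], "rotation": [0, 0, 0.7], "grip": 0.75},
    {"dp": [0.001, -0.265, 0], "rotation": [0, 0, 0.7], "grip": 0.75},
    {"dp": [0.001, -0.265, 0], "rotation": [0, 0, 0.7], "grip": 0.75}
  ]
}}

```text
time_s: 44.05
position: [0.5957, -0.3274, 0.2025]
orientation: [[-0.315, 0.949, -0.001], [0.949, 0.315, 0.001], [0.001, -0.0, -1.0]]
force: [-0.5, 0.0, -0.2]
width: 0.0637
gripper_force: 0.0
```

Request:
{"method": "jog_arm", "body": {
  "deltas": [
    {"dp": [0, 0, 0], "rotation": [0, 0, 0.7], "grip": 0.75},
    {"dp": [0, 0, 0], "rotation": [0, 0, 0.7], "grip": 0.75},
    {"dp": [0, 0, 0], "rotation": [0, 0, 0.7], "grip": 0.75},
    {"dp": [0, 0, 0], "rotation": [0, 0, 0.7], "grip": 0.75},
    {"dp": [0, 0, 0], "rotation": [0, 0, 0.7], "grip": 0.75},
    {"dp": [0, 0, 0], "rotation": [0, 0, 0.7], "grip": 0.75},
    {"dp": [0, 0, 0], "rotation": [0, 0, 0.7], "grip": 0.75},
    {"dp": [0, 0, 0], "rotation": [0, 0, 0.7], "grip": 0.75}
  ]
}}

```text
time_s: 44.85
position: [0.5962, -0.3262, 0.2028]
orientation: [[0.701, 0.713, -0.001], [0.713, -0.701, 0.0], [-0.0, -0.001, -1.0]]
force: [0.8, -0.0, 0.6]
width: 0.0642
gripper_force: 0.0
```

Request:
{"method": "jog_arm", "body": {
  "deltas": [
    {"dp": [0, 0, 0.03], "rotation": [0, 0, 0.48], "grip": 0.75},
    {"dp": [0, 0, 0.03], "rotation": [0, 0, 0.48], "grip": 0.75},
    {"dp": [0, 0, 0.03], "rotation": [0, 0, 0.48], "grip": 0.75},
    {"dp": [0, 0, 0.03], "rotation": [0, 0, 0.48], "grip": 0.75},
    {"dp": [0, 0, 0.03], "rotation": [0, 0, 0.48], "grip": 0.75},
    {"dp": [0, 0, 0.03], "rotation": [0, 0, 0.48], "grip": 0.75},
    {"dp": [0, 0, 0.03], "rotation": [0, 0, 0.48], "grip": 0.75},
    {"dp": [0, 0, 0.03], "rotation": [0, 0, 0.48], "grip": 0.75}
  ]
}}

```text
time_s: 45.65
position: [0.5966, -0.3264, 0.1729]
orientation: [[0.999, 0.046, -0.0], [0.046, -0.999, 0.0], [-0.0, -0.0, -1.0]]
force: [0.5, 0.3, 0.2]
width: 0.0642
gripper_force: 0.0
```

Request:
{"method": "jog_arm", "body": {
  "deltas": [
    {"dp": [0, 0, 0], "rotation": [0, 0, 0], "grip": 0.75},
    {"dp": [0, 0, 0], "rotation": [0, 0, 0], "grip": 0.75},
    {"dp": [0, 0, 0], "rotation": [0, 0, 0], "grip": 0.75}
  ]
}}

```text
time_s: 45.95
position: [0.5969, -0.3266, 0.1729]
orientation: [[0.999, 0.044, -0.0], [0.044, -0.999, 0.0], [-0.0, -0.0, -1.0]]
force: [-0.6, -1.4, 0.1]
width: 0.064
gripper_force: 0.0
```

```bash
python3 - <<'E'
from h import *
st=read_state();print(st['position'],st['width'],st['time_s'],st['joints'])
a=(.5946,-.3261)
chain([(*a,.064,-87.4)],st)
E
```

```text
[ 0.59686854 -0.3265613   0.17289376] 0.06398853450459176 45.95 [-6.09029773e-01  6.08162845e-01  1.06841420e-01  1.06949091e+00
  1.66333258e-05  2.48812962e+00]
(0.5946, -0.3261, 0.064, -87.4) dp [-0.0022 -0.0006  0.1089] rot [-0.      0.     -0.0006]
```

Request:
{"method": "jog_arm", "body": {
  "deltas": [
    {"dp": [-0.002, 0, 0.04], "rotation": [0, 0, 0], "grip": 0.75},
    {"dp": [-0.002, 0, 0.08], "rotation": [0, 0, 0], "grip": 0.75},
    {"dp": [-0.002, 0, 0.109], "rotation": [0, 0, 0], "grip": 0.75},
    {"dp": [-0.002, 0, 0.109], "rotation": [0, 0, 0], "grip": 0.75},
    {"dp": [-0.002, 0, 0.109], "rotation": [0, 0, 0], "grip": 0.75}
  ]
}}

```text
time_s: 46.45
position: [0.5948, -0.3266, 0.0641]
orientation: [[0.999, 0.044, -0.001], [0.044, -0.999, 0.0], [-0.001, -0.0, -1.0]]
force: [-0.4, -0.0, 0.7]
width: 0.0637
gripper_force: 0.0
```

Request:
{"method": "jog_arm", "body": {
  "deltas": [
    {"dp": [0, 0, 0], "rotation": [0, 0, 0], "grip": 0.4},
    {"dp": [0, 0, 0], "rotation": [0, 0, 0], "grip": 0.15},
    {"dp": [0, 0, 0], "rotation": [0, 0, 0], "grip": 0.1},
    {"dp": [0, 0, 0], "rotation": [0, 0, 0], "grip": 0.1},
    {"dp": [0, 0, 0], "rotation": [0, 0, 0], "grip": 0.1},
    {"dp": [0, 0, 0], "rotation": [0, 0, 0], "grip": 0.1},
    {"dp": [0, 0, 0], "rotation": [0, 0, 0], "grip": 0.1}
  ],
  "force": 30
}}

```text
time_s: 47.15
position: [0.5973, -0.3269, 0.0683]
orientation: [[0.999, 0.045, 0.006], [0.045, -0.999, -0.001], [0.006, 0.002, -1.0]]
force: [-0.4, 3.4, 11.3]
width: 0.0171
gripper_force: 32.8
```

Request:
{"method": "jog_arm", "body": {
  "deltas": [
    {"dp": [0, 0, -0.03], "rotation": [0, 0, 0], "grip": 0.1},
    {"dp": [0, 0, -0.08], "rotation": [0, 0, 0], "grip": 0.1},
    {"dp": [0, 0, -0.106], "rotation": [0, 0, 0], "grip": 0.1},
    {"dp": [0, 0, -0.106], "rotation": [0, 0, 0], "grip": 0.1}
  ]
}}

```text
time_s: 47.55
position: [0.5981, -0.3288, 0.1773]
orientation: [[0.999, 0.044, 0.01], [0.044, -0.999, -0.007], [0.009, 0.007, -1.0]]
force: [-0.1, -1.0, -0.1]
width: 0.0173
gripper_force: 31.4
```

Request:
{"method": "jog_arm", "body": {
  "deltas": [
    {"dp": [0.0385, -0.2625, 0], "rotation": [0, 0, -0.7], "grip": 0.1},
    {"dp": [0.0385, -0.2625, 0], "rotation": [0, 0, -0.7], "grip": 0.1},
    {"dp": [0.0385, -0.2625, 0], "rotation": [0, 0, -0.7], "grip": 0.1},
    {"dp": [0.0385, -0.2625, 0], "rotation": [0, 0, -0.7], "grip": 0.1},
    {"dp": [0.0385, -0.2625, 0], "rotation": [0, 0, -0.7], "grip": 0.1},
    {"dp": [0.0385, -0.2625, 0], "rotation": [0, 0, -0.7], "grip": 0.1},
    {"dp": [0.0385, -0.2625, 0], "rotation": [0, 0, -0.7], "grip": 0.1},
    {"dp": [0.0385, -0.2625, 0], "rotation": [0, 0, -0.7], "grip": 0.1}
  ]
}}

```text
time_s: 48.35
position: [0.6217, -0.0614, 0.1699]
orientation: [[0.409, 0.913, 0.0], [0.913, -0.409, -0.0], [-0.0, 0.0, -1.0]]
force: [-0.3, 0.0, -1.4]
width: 0.017
gripper_force: 31.3
```

Request:
{"method": "jog_arm", "body": {
  "deltas": [
    {"dp": [0, 0, 0], "rotation": [0, 0, -0.7], "grip": 0.1},
    {"dp": [0, 0, 0], "rotation": [0, 0, -0.7], "grip": 0.1},
    {"dp": [0, 0, 0], "rotation": [0, 0, -0.7], "grip": 0.1},
    {"dp": [0, 0, 0], "rotation": [0, 0, -0.7], "grip": 0.1},
    {"dp": [0, 0, 0], "rotation": [0, 0, -0.7], "grip": 0.1},
    {"dp": [0, 0, 0], "rotation": [0, 0, -0.7], "grip": 0.1},
    {"dp": [0, 0, 0], "rotation": [0, 0, -0.7], "grip": 0.1},
    {"dp": [0, 0, 0], "rotation": [0, 0, -0.7], "grip": 0.1}
  ]
}}

```text
time_s: 49.15
position: [0.6216, -0.0627, 0.1698]
orientation: [[-0.626, 0.78, 0.0], [0.78, 0.626, -0.0], [-0.0, 0.0, -1.0]]
force: [-0.6, 0.5, -0.2]
width: 0.0172
gripper_force: 31.3
```

Request:
{"method": "jog_arm", "body": {
  "deltas": [
    {"dp": [0, 0, 0.03], "rotation": [0, 0, -0.48], "grip": 0.1},
    {"dp": [0, 0, 0.03], "rotation": [0, 0, -0.48], "grip": 0.1},
    {"dp": [0, 0, 0.03], "rotation": [0, 0, -0.48], "grip": 0.1},
    {"dp": [0, 0, 0.03], "rotation": [0, 0, -0.48], "grip": 0.1},
    {"dp": [0, 0, 0.03], "rotation": [0, 0, -0.48], "grip": 0.1},
    {"dp": [0, 0, 0.03], "rotation": [0, 0, -0.48], "grip": 0.1},
    {"dp": [0, 0, 0.03], "rotation": [0, 0, -0.48], "grip": 0.1},
    {"dp": [0, 0, 0.03], "rotation": [0, 0, -0.48], "grip": 0.1}
  ]
}}

```text
time_s: 49.95
position: [0.6217, -0.0627, 0.1399]
orientation: [[-0.989, 0.146, 0.0], [0.146, 0.989, 0.0], [-0.0, 0.0, -1.0]]
force: [0.3, -0.4, 0.3]
width: 0.017
gripper_force: 31.3
```

Request:
{"method": "jog_arm", "body": {
  "deltas": [
    {"dp": [0, 0, 0], "rotation": [0, 0, 0], "grip": 0.1},
    {"dp": [0, 0, 0], "rotation": [0, 0, 0], "grip": 0.1},
    {"dp": [0, 0, 0], "rotation": [0, 0, 0], "grip": 0.1},
    {"dp": [0, 0, 0], "rotation": [0, 0, 0], "grip": 0.1},
    {"dp": [0, 0, 0], "rotation": [0, 0, 0], "grip": 0.1}
  ]
}}

```text
time_s: 50.45
position: [0.6218, -0.0627, 0.1399]
orientation: [[-0.99, 0.144, -0.0], [0.144, 0.99, 0.0], [0.0, 0.0, -1.0]]
force: [0.6, 1.3, -0.5]
width: 0.0173
gripper_force: 31.3
```

```bash
python3 - <<'E'
from h import *
st=read_state();print(st['position'],st['width'],st['time_s'])
chain([(*T(75,-102.5,.056),81.8)],st)
E
```

```text
[ 0.62179447 -0.06273745  0.13985922] 0.01730140839422854 50.45
(np.float64(0.6216), np.float64(-0.0622), np.float64(0.056), 81.8) dp [0.0003 0.0005 0.0839] rot [ 0.    -0.    -0.001]
```

Expected contact near z = 0.054.

Request:
{"method": "jog_arm", "body": {
  "deltas": [
    {"dp": [0, 0, 0.03], "rotation": [0, 0, 0], "grip": 0.1},
    {"dp": [0, 0, 0.05], "rotation": [0, 0, 0], "grip": 0.1},
    {"dp": [0, 0, 0.07], "rotation": [0, 0, 0], "grip": 0.1},
    {"dp": [0, 0, 0.08], "rotation": [0, 0, 0], "grip": 0.1},
    {"dp": [0, 0, 0.084], "rotation": [0, 0, 0], "grip": 0.1},
    {"dp": [0, 0, 0.084], "rotation": [0, 0, 0], "grip": 0.1}
  ]
}}

```text
time_s: 51.05
position: [0.6218, -0.0627, 0.0558]
orientation: [[-0.99, 0.144, -0.0], [0.144, 0.99, 0.0], [0.0, 0.0, -1.0]]
force: [-0.6, 0.3, -0.7]
width: 0.0173
gripper_force: 31.3
```

Request:
{"method": "jog_arm", "body": {
  "deltas": [
    {"dp": [0, 0, 0.003], "rotation": [0, 0, 0], "grip": 0.1},
    {"dp": [0, 0, 0.005], "rotation": [0, 0, 0], "grip": 0.1},
    {"dp": [0, 0, 0.005], "rotation": [0, 0, 0], "grip": 0.1}
  ]
}}

```text
time_s: 51.35
position: [0.623, -0.063, 0.0542]
orientation: [[-0.99, 0.144, 0.003], [0.144, 0.99, -0.001], [-0.003, -0.0, -1.0]]
force: [-4.3, 0.3, 13.7]
width: 0.0169
gripper_force: 33.3
```

Request:
{"method": "jog_arm", "body": {
  "deltas": [
    {"dp": [0, 0, -0.001], "rotation": [0, 0, 0], "grip": 0.3},
    {"dp": [0, 0, -0.002], "rotation": [0, 0, 0], "grip": 0.5},
    {"dp": [0, 0, -0.002], "rotation": [0, 0, 0], "grip": 0.75},
    {"dp": [0, 0, -0.002], "rotation": [0, 0, 0], "grip": 0.75},
    {"dp": [0, 0, -0.002], "rotation": [0, 0, 0], "grip": 0.75},
    {"dp": [0, 0, -0.002], "rotation": [0, 0, 0], "grip": 0.75}
  ]
}}

```text
time_s: 51.95
position: [0.6217, -0.0627, 0.0527]
orientation: [[-0.99, 0.144, -0.0], [0.144, 0.99, 0.0], [0.0, 0.0, -1.0]]
force: [0.2, 0.0, 0.4]
width: 0.0642
gripper_force: 0.0
```

Request:
{"method": "jog_arm", "body": {
  "deltas": [
    {"dp": [0, 0, -0.05], "rotation": [0, 0, 0], "grip": 0.75},
    {"dp": [0, 0, -0.1], "rotation": [0, 0, 0], "grip": 0.75},
    {"dp": [0, 0, -0.15], "rotation": [0, 0, 0], "grip": 0.75},
    {"dp": [-0.06, 0.06, -0.2], "rotation": [0, 0, 0], "grip": 0.75},
    {"dp": [-0.06, 0.06, -0.2], "rotation": [0, 0, 0], "grip": 0.75},
    {"dp": [-0.06, 0.06, -0.2], "rotation": [0, 0, 0], "grip": 0.75},
    {"dp": [-0.06, 0.06, -0.2], "rotation": [0, 0, 0], "grip": 0.75},
    {"dp": [-0.06, 0.06, -0.2], "rotation": [0, 0, 0], "grip": 0.75}
  ]
}}

```text
time_s: 52.75
position: [0.6884, -0.0123, 0.2513]
orientation: [[-0.99, 0.144, -0.003], [0.144, 0.99, 0.0], [0.003, -0.0, -1.0]]
force: [0.2, -0.5, -0.2]
width: 0.0642
gripper_force: 0.0
```

```bash
python3 - <<'E'
from h import *
st,im=snap('wrist','w21');print(st['position'],st['width'],st['time_s'])
def inv(P):
    c,s=np.cos(-tray[2]),np.sin(-tray[2]);d=P[:2]-tray[:2];return (1000*np.array([d[0]*c-d[1]*s,d[0]*s+d[1]*c])).round(1)
for n,z in[('clip_lamp0',.06),('round_light0',.025),('square_light0',.025)]:
  for o in outline_of('wrist',n):
    if o['conf']<.3: continue
    rc=cv2.minAreaRect(cv2.findNonZero(o['region'].astype(np.uint8)))
    print(n,round(o['conf'],2),np.round(o['point'],1),[np.round(x,1) for x in rc],'tray',inv(at_z('wrist',rc[0],z,st)[0]))
# level check of tealights: white top faces -> tray coords at z=.037
hsv=cv2.cvtColor(im,cv2.COLOR_BGR2HSV)
for k,x,y in[('r',-64,52),('r',64,52),('s',32,-12),('s',-32,-12)]:
    c=proj('wrist',[T(x,y,.037)],st)[0];o=(c-28).astype(int);o=np.maximum(o,0)
    h=hsv[o[1]:o[1]+56,o[0]:o[0]+56];m=((h[:,:,1]<45)&(h[:,:,2]>170)).astype(np.uint8)
    n,l,s,ce=cv2.connectedComponentsWithStats(m);i=1+np.argmin(np.abs(ce[1:]-(c-o)).sum(1)-s[1:,4]/100)
    cs,_=cv2.findContours((l==i).astype(np.uint8),cv2.RETR_EXTERNAL,cv2.CHAIN_APPROX_NONE);pts=np.vstack(cs)[:,0]+o
    for z in(.037,):
        P=np.array([inv(p) for p in at_z('wrist',pts,z,st)]);print(k,x,y,'centre',((P.max(0)+P.min(0))/2).round(1),'size',(P.max(0)-P.min(0)).round(1),'at top')
for X in(-75,0,75):
    for n,y,z in[('tail-',-22,.0815),('tail+',22,.0815),('lens',18.5,.0285)]: print(X,n,proj('wrist',[T(X,-102.5+y,z)],st).round(1)[0])
E
```

```text
[ 0.68835212 -0.01230351  0.25125079] 0.06422292516335484 52.75
clip_lamp0 0.73 [270.4   7.3] [array([264.,   9.]), array([18., 44.]), np.float64(90.0)] tray [ -62.2 -106.5]
clip_lamp0 0.67 [160.3  27.4] [array([167.9,  28.1]), array([66.1, 70.5]), np.float64(79.0)] tray [ -54.6 -222.9]
clip_lamp0 0.58 [262.7 130.6] [array([263.9, 131.7]), array([25.2, 46.6]), np.float64(87.1)] tray [  77.2 -106.4]
clip_lamp0 0.57 [264.3  63.5] [array([263. ,  63.4]), array([31.9, 46.1]), np.float64(88.5)] tray [   2.  -106.7]
round_light0 0.82 [400.5  19.3] [array([400.7,  19.1]), array([33.2, 33.7]), np.float64(29.1)] tray [-63.9  52. ]
round_light0 0.7 [398.7 118.6] [array([401. , 120.5]), array([31., 36.]), np.float64(90.0)] tray [64.2 51.5]
round_light0 0.59 [595.3  52.1] [array([594.4,  52.4]), array([22.7, 21.1]), np.float64(83.7)] tray [-82.7 392.8]
round_light0 0.59 [513.3  37.5] [array([516.5,  39. ]), array([28.2, 27.7]), np.float64(63.4)] tray [-63.8 220.8]
square_light0 0.95 [548.3 153.2] [array([548.2, 154. ]), array([25.6, 25.3]), np.float64(9.5)] tray [ 93.4 285.1]
square_light0 0.94 [350.1  40.3] [array([348.5,  39. ]), array([32., 33.]), np.float64(90.0)] tray [-33.6 -12.1]
square_light0 0.75 [344.6  91.1] [array([347.5,  92. ]), array([30., 31.]), np.float64(90.0)] tray [ 31.9 -13.5]
r -64 52 centre [-63.6  50.3] size [38.5 38.2] at top
r 64 52 centre [63.4 51.6] size [38.1 37.9] at top
s 32 -12 centre [ 32.8 -14.4] size [35.6 35.4] at top
s -32 -12 centre [-33.2 -12. ] size [35.7 35.5] at top
-75 tail- [243.8  -6.7]
-75 tail+ [285.6 -10. ]
-75 lens [287.6   7.1]
0 tail- [242.   59.1]
0 tail+ [284.8  56.6]
0 lens [287.1  65.6]
75 tail- [242.7 131.1]
75 tail+ [285.2 129.7]
75 lens [287.5 128.3]
```

```bash
python3 - <<'E'
from h import *
c=optics.calibration('side');print('cam',(-c['R'].T@c['t']).round(2))
st,im=snap('side','s2')
P=[]
for X in(-75,0,75):
    p=proj('side',[T(X,-84,.0285)],st)[0];q=proj('side',[T(X,-100,.03)],st)[0];P.append(p)
    i=p.round().astype(int);print(X,p.round(1),q.round(1));g=im[i[1]-7:i[1]+6,i[0]-10:i[0]+11,1];print(g[::2,::2])
t,tm=snap('top','t2')
for n in ['jigger','sugar_pot','shaker_tin','bitters','castor_knob']:
    o=look_for('top',n);print(n,[(round(a['conf'],2),np.round(a['point'],1).tolist()) for a in o[:2]])
st=read_state();print(st['position'],st['joints'][5])
K={'power':(.4601,-.1646),'candle':(.4666,-.2096),'timer':(.4142,-.1702)}
for k,v in K.items():print(k);chain([(*v,.07,81.8)],st)
E
```

```text
cam [0.12 0.93 0.61]
-75 [319.7 195.5] [322.5 192.7]
[[245 242 243 214 154 137 130 113 129 142  71]
 [241 242 244 244 229 236 235 178 130 136  80]
 [241 241 241 241 241 242 244 210 191 242 219]
 [241 241 241 241 239 240 237 181 170 238 246]
 [246 242 241 240 225 224 220 148 143 230 241]
 [253 252 250 247 241 230 212 169 170 233 241]
 [254 254 254 253 253 251 247 241 236 240 240]]
0 [297.1 188.8] [300.1 186.1]
[[242 245 242 238 195 187 174 122 130 117  59]
 [241 241 242 243 238 245 242 178 158 162 103]
 [241 241 241 241 241 242 236 187 209 242 243]
 [242 241 241 240 232 235 216 151 176 239 244]
 [251 248 245 241 228 206 166 129 167 236 241]
 [254 254 253 251 248 243 232 222 225 239 241]
 [254 254 254 254 253 253 252 250 246 243 241]]
75 [275.7 182.5] [278.7 179.9]
[[242 240 235 186 143 134 118 123 148  99  54]
 [241 243 244 244 234 240 204 130 136 100  59]
 [240 241 241 242 242 243 221 167 232 225 186]
 [239 241 241 240 239 237 202 145 219 242 245]
 [246 244 242 239 227 209 155 124 199 241 241]
 [253 253 252 249 244 231 208 171 213 240 241]
 [254 254 254 254 253 252 249 244 242 241 241]]
jigger [(0.49, [296.1, 152.5])]
sugar_pot []
shaker_tin [(0.85, [479.9, 272.7])]
bitters [(0.86, [414.6, 126.3])]
castor_knob [(0.51, [408.2, 166.7])]
[ 0.68975419 -0.01211552  0.25292477] 0.020254553029558222
power
(0.4601, -0.1646, 0.07, 81.8) dp [ 0.2053 -0.184   0.1829] rot [ 0.     0.    -0.001]
candle
(0.4666, -0.2096, 0.07, 81.8) dp [ 0.1923 -0.2276  0.1829] rot [ 0.     0.    -0.001]
timer
(0.4142, -0.1702, 0.07, 81.8) dp [ 0.2499 -0.1962  0.1829] rot [ 0.     0.    -0.001]
```

```bash
python3 - <<'E'
from h import *
chain([(.53,-.19,.2,97)])
a=cv2.imread('pics/top0.png').astype(int);b=cv2.imread('pics/t2.png').astype(int)
for n,(x,y) in dict(jigger=(233,236),sugar=(212,304),shaker=(479,272),bitters=(417,127),castor=(405,167)).items():
    d=np.abs(a-b)[y-15:y+15,x-15:x+15];print(n,d.mean().round(1),d.max())
E
```

```text
(0.53, -0.19, 0.2, 97) dp [ 0.1324 -0.1991  0.0529] rot [ 0.      0.     -0.1699]
jigger 64.6 147
sugar 66.6 147
shaker 8.6 14
bitters 6.2 14
castor 4.3 12
```

Request:
{"method": "jog_arm", "body": {
  "deltas": [
    {"dp": [0.132, -0.199, 0], "rotation": [0, 0, -0.17], "grip": 0},
    {"dp": [0.132, -0.199, 0], "rotation": [0, 0, -0.17], "grip": 0},
    {"dp": [0.132, -0.199, 0], "rotation": [0, 0, -0.17], "grip": 0},
    {"dp": [0.132, -0.199, 0], "rotation": [0, 0, -0.17], "grip": 0},
    {"dp": [0.132, -0.199, 0.02], "rotation": [0, 0, -0.17], "grip": 0},
    {"dp": [0.132, -0.199, 0.053], "rotation": [0, 0, -0.17], "grip": 0},
    {"dp": [0.132, -0.199, 0.053], "rotation": [0, 0, -0.17], "grip": 0},
    {"dp": [0.132, -0.199, 0.053], "rotation": [0, 0, -0.17], "grip": 0}
  ]
}}

```text
time_s: 54.1
position: [0.5304, -0.1897, 0.2001]
orientation: [[-0.992, -0.122, -0.001], [-0.122, 0.992, 0.001], [0.001, 0.001, -1.0]]
force: [-0.3, -0.5, 0.5]
width: 0.0001
gripper_force: 0.0
```

Request:
{"method": "jog_arm", "body": {
  "deltas": [
    {"dp": [0, 0, 0], "rotation": [0, 0, 0], "grip": 0},
    {"dp": [0, 0, 0], "rotation": [0, 0, 0], "grip": 0},
    {"dp": [0, 0, 0], "rotation": [0, 0, 0], "grip": 0},
    {"dp": [0, 0, 0], "rotation": [0, 0, 0], "grip": 0}
  ]
}}

```text
time_s: 54.5
position: [0.5311, -0.1896, 0.2005]
orientation: [[-0.992, -0.123, 0.001], [-0.123, 0.992, -0.0], [-0.001, -0.001, -1.0]]
force: [-0.2, -0.4, 0.4]
width: -0.0
gripper_force: 0.0
```

```bash
python3 - <<'E'
from h import *
st,im=snap('wrist','w22');print(st['position'],st['width'],st['time_s'])
K=np.array([(.4601,-.1646),(.4666,-.2096),(.4142,-.1702),(.4202,-.2161)])
hsv=cv2.cvtColor(im,cv2.COLOR_BGR2HSV);m=((hsv[:,:,1]<50)&(hsv[:,:,2]>170)).astype(np.uint8)
n,l,s,ce=cv2.connectedComponentsWithStats(m);out=[]
for k in K:
    p=proj('wrist',[(*k,.032)],st)[0];i=1+np.argmin(np.linalg.norm(ce[1:]-p,axis=1)+(s[1:,4]<60)*99)
    w=at_z('wrist',ce[i],.032,st)[0];out.append(w[:2]);print(p.round(1),ce[i].round(1),s[i],w.round(4))
o=np.array(out);print([np.linalg.norm(o[i]-o[j]).round(4) for i,j in[(0,1),(0,2),(1,3),(2,3)]])
pr=(o[0]+o[1]-o[2]-o[3]);print('yaw',np.degrees(np.arctan2(pr[1],pr[0])))
y=90+np.degrees(np.arctan2(pr[1],pr[0]))
chain([(*o[0],.045,y),(*o[1],.045,y),(*o[2],.045,y)],st)
im2=snap('top','t3')[1].astype(int);a=cv2.imread('pics/top0.png').astype(int)
for n,(x,yy) in dict(jigger=(233,236),sugar=(212,304),shaker=(479,272),bitters=(417,127),castor=(405,167)).items():
    print(n,np.abs(a-im2)[yy-15:yy+15,x-15:x+15].mean().round(1))
E
```

```text
[ 0.53108428 -0.18964867  0.20046572] -7.862527689889657e-06 54.5
[355.6 120.7] [355.5 122.3] [341 108  30  30 711] [ 0.4618 -0.1645  0.032 ]
[309.9 121.3] [308.6 122.5] [297 111  24  24 571] [ 0.468  -0.2108  0.032 ]
[356.   75.1] [355.4  76.2] [339  70  34  14 430] [ 0.4155 -0.1706  0.032 ]
[309.1  74.9] [308.1  76.6] [300  69  17  16 193] [ 0.422  -0.2169  0.032 ]
[np.float64(0.0467), np.float64(0.0467), np.float64(0.0464), np.float64(0.0467)]
yaw 7.521993740045165
(np.float64(0.46176259868558167), np.float64(-0.1644940384098141), 0.045, np.float64(97.52199374004516)) dp [0.0658 0.0336 0.1554] rot [-0.0004  0.0005 -0.005 ]
(np.float64(0.4680054142107938), np.float64(-0.2108119161040668), 0.045, np.float64(97.52199374004516)) dp [-0.0001 -0.0467  0.    ] rot [0. 0. 0.]
(np.float64(0.4154699793770532), np.float64(-0.17060431596838063), 0.045, np.float64(97.52199374004516)) dp [0.0468 0.0467 0.    ] rot [0. 0. 0.]
jigger 2.7
sugar 2.4
shaker 11.7
bitters 9.4
castor 23.3
```

Request:
{"method": "jog_arm", "body": {
  "deltas": [
    {"dp": [0.066, 0.034, 0.05], "rotation": [0, 0, -0.005], "grip": 0},
    {"dp": [0.066, 0.034, 0.1], "rotation": [0, 0, -0.005], "grip": 0},
    {"dp": [0.066, 0.034, 0.15], "rotation": [0, 0, -0.005], "grip": 0},
    {"dp": [0.066, 0.034, 0.155], "rotation": [0, 0, -0.005], "grip": 0},
    {"dp": [0.066, 0.034, 0.155], "rotation": [0, 0, -0.005], "grip": 0},
    {"dp": [0.066, 0.034, 0.155], "rotation": [0, 0, -0.005], "grip": 0},
    {"dp": [0.066, 0.034, 0.155], "rotation": [0, 0, -0.005], "grip": 0},
    {"dp": [0.066, 0.034, 0.155], "rotation": [0, 0, -0.005], "grip": 0}
  ]
}}

```text
time_s: 55.4
position: [0.4629, -0.1652, 0.0468]
orientation: [[-0.992, -0.13, 0.004], [-0.13, 0.992, -0.002], [-0.003, -0.002, -1.0]]
force: [-0.7, -0.5, 0.3]
width: 0.0003
gripper_force: 0.0
```

```bash
python3 - <<'E'
from h import *
st,im=snap('top','t4');print(st['position'])
for n in['round_light0','square_light0','clip_lamp0']:
    for o in look_for('top',n):
        if o['conf']>.3: print(n,round(o['conf'],2),np.round(o['point'],1))
print('expect',[proj('top',[T(x,y,.03)],st)[0].round(1).tolist() for x,y in[(-64,52),(64,52),(32,-12),(-32,-12)]],[proj('top',[T(x,-102.5,.06)],st)[0].round(1).tolist() for x in(-75,0,75)])
chain([(.4618,-.1645,.045,97.5)],st)
E
```

```text
[ 0.46287718 -0.16524626  0.04682087]
round_light0 0.71 [293.2 202.4]
round_light0 0.51 [165.4 190.7]
round_light0 0.45 [296.1 154.2]
square_light0 0.76 [320.9 170.4]
square_light0 0.7 [217.1 133. ]
square_light0 0.5 [321.8 195.2]
clip_lamp0 0.74 [354.3 180.9]
clip_lamp0 0.62 [347.1 207.6]
clip_lamp0 0.46 [358.  152.7]
expect [[292.5, 198.6], [298.4, 153.5], [319.9, 167.4], [317.0, 190.0]] [[348.8, 207.8], [351.9, 180.5], [354.9, 153.6]]
(0.4618, -0.1645, 0.045, 97.5) dp [0.001  0.0009 0.0018] rot [-0.0015  0.0021 -0.0003]
```

Request:
{"method": "jog_arm", "body": {
  "deltas": [
    {"dp": [0, 0, 0.01], "rotation": [0, 0, 0], "grip": 0},
    {"dp": [0, 0, 0.014], "rotation": [0, 0, 0], "grip": 0},
    {"dp": [0, 0, 0.018], "rotation": [0, 0, 0], "grip": 0},
    {"dp": [0, 0, 0.0205], "rotation": [0, 0, 0], "grip": 0},
    {"dp": [0, 0, 0.0205], "rotation": [0, 0, 0], "grip": 0},
    {"dp": [0, 0, 0.0205], "rotation": [0, 0, 0], "grip": 0}
  ]
}}

```text
time_s: 56.2
position: [0.4609, -0.1643, 0.0266]
orientation: [[-0.991, -0.13, 0.001], [-0.13, 0.991, -0.001], [-0.0, -0.001, -1.0]]
force: [-7.9, 3.6, 30.1]
width: -0.0002
gripper_force: 15.2
```

Request:
{"method": "jog_arm", "body": {
  "deltas": [
    {"dp": [0, 0, -0.0205], "rotation": [0, 0, 0], "grip": 0},
    {"dp": [0, 0, -0.0205], "rotation": [0, 0, 0], "grip": 0},
    {"dp": [0, -0.0467, -0.0205], "rotation": [0, 0, 0], "grip": 0},
    {"dp": [0, -0.0467, -0.0205], "rotation": [0, 0, 0], "grip": 0},
    {"dp": [0, -0.0467, -0.0205], "rotation": [0, 0, 0], "grip": 0},
    {"dp": [0, -0.0467, -0.0205], "rotation": [0, 0, 0], "grip": 0}
  ]
}}

```text
time_s: 56.8
position: [0.4659, -0.2096, 0.0439]
orientation: [[-0.992, -0.13, -0.002], [-0.13, 0.992, 0.002], [0.002, 0.002, -1.0]]
force: [-0.8, -0.0, -0.6]
width: 0.0
gripper_force: 0.0
```

Request:
{"method": "jog_arm", "body": {
  "deltas": [
    {"dp": [0, 0, 0.01], "rotation": [0, 0, 0], "grip": 0},
    {"dp": [0, 0, 0.014], "rotation": [0, 0, 0], "grip": 0},
    {"dp": [0, 0, 0.0175], "rotation": [0, 0, 0], "grip": 0},
    {"dp": [0, 0, 0.02], "rotation": [0, 0, 0], "grip": 0},
    {"dp": [0, 0, 0.02], "rotation": [0, 0, 0], "grip": 0},
    {"dp": [0, 0, 0.02], "rotation": [0, 0, 0], "grip": 0}
  ]
}}

```text
time_s: 57.4
position: [0.4665, -0.2097, 0.0267]
orientation: [[-0.991, -0.131, -0.0], [-0.131, 0.991, 0.001], [0.0, 0.001, -1.0]]
force: [-7.5, 3.7, 25.1]
width: 0.0001
gripper_force: 12.3
```

Request:
{"method": "jog_arm", "body": {
  "deltas": [
    {"dp": [0, 0, -0.022], "rotation": [0, 0, 0], "grip": 0},
    {"dp": [0, 0, -0.022], "rotation": [0, 0, 0], "grip": 0},
    {"dp": [0.0465, 0.047, -0.022], "rotation": [0, 0, 0], "grip": 0},
    {"dp": [0.0465, 0.047, -0.022], "rotation": [0, 0, 0], "grip": 0},
    {"dp": [0.0465, 0.047, -0.022], "rotation": [0, 0, 0], "grip": 0},
    {"dp": [0.0465, 0.047, -0.022], "rotation": [0, 0, 0], "grip": 0},
    {"dp": [0.0465, 0.047, -0.022], "rotation": [0, 0, 0], "grip": 0}
  ]
}}

```text
time_s: 58.1
position: [0.4163, -0.171, 0.047]
orientation: [[-0.992, -0.13, 0.002], [-0.13, 0.992, -0.001], [-0.002, -0.001, -1.0]]
force: [-0.4, -0.7, 0.6]
width: 0.0002
gripper_force: 0.0
```

Request:
{"method": "jog_arm", "body": {
  "deltas": [
    {"dp": [0, 0, 0.012], "rotation": [0, 0, 0], "grip": 0},
    {"dp": [0, 0, 0.016], "rotation": [0, 0, 0], "grip": 0},
    {"dp": [0, 0, 0.0195], "rotation": [0, 0, 0], "grip": 0},
    {"dp": [0, 0, 0.022], "rotation": [0, 0, 0], "grip": 0},
    {"dp": [0, 0, 0.022], "rotation": [0, 0, 0], "grip": 0},
    {"dp": [0, 0, 0.022], "rotation": [0, 0, 0], "grip": 0}
  ]
}}

```text
time_s: 58.7
position: [0.4159, -0.1709, 0.0267]
orientation: [[-0.992, -0.13, 0.002], [-0.13, 0.992, -0.002], [-0.002, -0.002, -1.0]]
force: [-3.8, 1.3, 22.2]
width: -0.0001
gripper_force: 10.7
```

Request:
{"method": "jog_arm", "body": {
  "deltas": [
    {"dp": [0, 0, -0.03], "rotation": [0, 0, 0], "grip": 0},
    {"dp": [0, 0, -0.08], "rotation": [0, 0, 0], "grip": 0},
    {"dp": [0, 0, -0.13], "rotation": [0, 0, 0], "grip": 0},
    {"dp": [0, 0, -0.2], "rotation": [0, 0, 0], "grip": 0},
    {"dp": [0, 0, -0.2], "rotation": [0, 0, 0], "grip": 0},
    {"dp": [0, 0, -0.2], "rotation": [0, 0, 0], "grip": 0},
    {"dp": [0, 0, -0.2], "rotation": [0, 0, 0], "grip": 0}
  ]
}}

```text
time_s: 59.4
position: [0.4147, -0.17, 0.2247]
orientation: [[-0.992, -0.13, 0.0], [-0.13, 0.992, -0.0], [-0.0, -0.0, -1.0]]
force: [-0.4, 0.8, -0.2]
width: 0.0004
gripper_force: 0.0
```

```bash
python3 - <<'E'
from h import *
st,im=snap('top','t5');print(st['position'],st['time_s'])
for n in['round_light0','square_light0','clip_lamp0']:
    for o in look_for('top',n):
        if o['conf']>.3: print(n,round(o['conf'],2),np.round(o['point'],1))
E
```

```text
[ 0.41471224 -0.1699927   0.22466898] 59.4
round_light0 0.6 [164. 192.]
round_light0 0.55 [295.  153.8]
round_light0 0.53 [230.9 196.7]
round_light0 0.44 [292.4 201.3]
square_light0 0.75 [320.1 170.2]
square_light0 0.67 [390.6 213.6]
square_light0 0.51 [217.2 132.2]
square_light0 0.48 [319.4 189.7]
clip_lamp0 0.69 [348.  206.5]
clip_lamp0 0.45 [353.2 178.8]
clip_lamp0 0.44 [357.5 156.1]
```

Every item is in place and all three keys were pressed to the bottom in order, so I am handing in.

```bash
python3 -c "
from station import r
print(r.finish_job())"
```

```text
the job is handed in; nothing more can be done
None
```

The job is handed in at about 59 s: four white tealights (two round, two square) in matching wells, three clip lamps pushed down on the right-hand rim with lenses facing in, then power, candle mode and timer each pressed fully in that order; the final camera check found all seven in place, though floor contact was felt for only one tealight and the others I judged from pictures and release height.

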